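# Batch-weigh the 52 mm pistons under the draught shield

## Task

Weigh the 52 mm pistons as one batch: stand all of them that are there upright together on the balance pan, leaving the narrower and wider look-alikes where they are, set the loose cover gently on the draught shield so that it sits fully home and level, let go of it and press the print key fully down. Then take the cover off again, stand the weighed pistons upright in the empty tray, and finish by setting the cover gently back on the empty draught shield, fully home and level.

Things in the scene. Friction and masses are not known exactly. Their poses are not given: they have to be found in the camera images.
- piston_a: a 52 mm turned aluminium piston: a plain upright solid cylinder, 60 mm tall, with a shallow dished crown and a 5 mm seal groove 15 mm below the top. Origin at the centre of its underside, z up its axis. Stands on the bench at the start. One of the pistons to be weighed (two or three of the three are there)
- piston_b: a 52 mm turned aluminium piston: a plain upright solid cylinder, 60 mm tall, with a shallow dished crown and a 5 mm seal groove 15 mm below the top. Origin at the centre of its underside, z up its axis. Stands on the bench at the start. One of the pistons to be weighed (two or three of the three are there)
- piston_c: a 52 mm turned aluminium piston: a plain upright solid cylinder, 60 mm tall, with a shallow dished crown and a 5 mm seal groove 15 mm below the top. Origin at the centre of its underside, z up its axis. Stands on the bench at the start. One of the pistons to be weighed (two or three of the three are there)
- narrow_a: a 44 mm turned aluminium piston: a plain upright solid cylinder, 60 mm tall, with a shallow dished crown and a 5 mm seal groove 15 mm below the top. Origin at the centre of its underside, z up its axis. Stands on the bench at the start. A narrower look-alike, to be left where it stands; may be absent
- narrow_b: a 44 mm turned aluminium piston: a plain upright solid cylinder, 60 mm tall, with a shallow dished crown and a 5 mm seal groove 15 mm below the top. Origin at the centre of its underside, z up its axis. Stands on the bench at the start. A narrower look-alike, to be left where it stands; may be absent
- wide_a: a 60 mm turned aluminium piston: a plain upright solid cylinder, 60 mm tall, with a shallow dished crown and a 5 mm seal groove 15 mm below the top. Origin at the centre of its underside, z up its axis. Stands on the bench at the start. A wider look-alike, to be left where it stands; may be absent
- wide_b: a 60 mm turned aluminium piston: a plain upright solid cylinder, 60 mm tall, with a shallow dished crown and a 5 mm seal groove 15 mm below the top. Origin at the centre of its underside, z up its axis. Stands on the bench at the start. A wider look-alike, to be left where it stands; may be absent
- cover: loose grey cover of the draught shield, 0.22 kg: a plate 200 mm across, 5 mm thick; under it an 8 mm deep plug, 177 mm across, that drops inside the shield; on top a black round knob 28 mm across, 36 mm tall. Origin at the centre of the plug's underside, z up: plate's underside at 8, its top at 13, knob's top at 49 mm. Lies plug down on the bench at the start
- balance: white precision balance, fixed, 210 mm wide; origin on the bench below the pan's centre. Its -x side is the front: a console 48 mm high reaches from 95 to 200 mm before the pan's centre; the housing, 62 mm high, ends 110 mm behind it. The fixed clear draught shield round the pan is a wall with a grey rim, 184 mm inside, 4 mm thick, from 62 to 142 mm above the bench, open at the top
- pan (a point): centre of the top of the round steel weighing pan, 68 mm above the bench; the pan is 170 mm across and does not move. Just outside it, inside the shield, a fixed grey draught ring, 174 mm inside diameter, rises 31 mm above the pan
- shield_rim (a point): centre of the draught shield's open mouth, level with the top of its rim, 142 mm above the bench. With the cover fully home the cover's origin is 8 mm below this point
- print_key (a joint): the print key on the balance's console, a round white key 26 mm across in a grey surround: 0 = up, 0.005 m = fully down, about 4 N when fully down, springs back. The press counts from 0.0035 m
- print_key_top (a point): centre of the print key's top face; press straight down here
- tray: empty grey tray, fixed to the bench, 180 x 180 mm outside, 26 mm high, walls 4 mm; origin at the centre of its underside, its x and y axes along its sides
- tray_in (a point): centre of the tray's inner floor, same axes as the tray
- parts_case: bystander: blue flat parts case with a clear lid, 100 x 150 x 42 mm, behind the work; leave alone
- caliper: bystander: a digital caliper lying on the bench, 220 mm long; leave alone
- check_weight: bystander: a brass check weight 48 mm across and 74 mm tall; leave alone
Things that resemble listed ones, but are neither listed nor needed, are in the scene too. What is shaped like the cover but red is not meant. What is shaped like the piston_c but red or turquoise is not meant.

How it is judged:
By the outcome, as a careful person would: the job done as asked, in the order asked, and still so for the second after the job is handed in, with the robot touching nothing.
Of piston_a, piston_b, piston_c only 2 to 3 are there at a start; the rules pass over those that are not, and their reading is None.
Of narrow_a, narrow_b, wide_a, wide_b only 2 to 4 are there at a start; the rules pass over those that are not, and their reading is None.
At some moment in a run one of piston_a, piston_b, piston_c, cover may be knocked a few centimetres aside while the robot is not near it.
It also fails if it takes over 210 s, if anything falls off the work surface, if the arm or the gripper's body presses on something with over 40 N, if the wrist force passes 120 N, or if a joint passes its speed limit or range.

## Robot

A 6-joint arm with a two-finger parallel gripper is mounted at the origin on the work surface. World frame = base frame: x ahead of the robot, y to its left, z up, the work surface at z = 0. Lengths are in mm, angles in rad, forces in N, time in s.
With the tool pointing down it reaches from about 350 to 975 mm from the base axis. Payload 7.1 kg.
Tool frame: the origin (TCP) lies on the front face of the gripper's body, between the roots of the fingers; the fingertips stand 80 mm ahead of it and the grasp point (between the pads) lies 61 mm ahead of it; z points along the fingers, y is the line along which they close (so a half turn about z gives the same grasp; the last joint's range is limited). The gripper opens to 88 mm and grips with 3 to 60 N. Pads are 20 mm wide; open, the fingers measure 115 mm over their backs; the gripper's body (75 mm by 178 mm) begins 61 mm behind the grasp point.
Start: joints at [-1.292, 0.423, 1.63, -0, 1.089, -0.019], TCP at [183.404, -597.468, 302.675] pointing down, gripper open.
Joint ranges: [-3, 3], [-0.9, 2.11], [0.09, 2.58], [-1.31, 4.45], [0.11, 2.69], [-2.54, 2.54]. Speed limits (rad/s): [2.39, 2.39, 3.01, 3.14, 3.14, 3.14].

## Interface

Orientations are given as a rotation vector (axis times angle).
In Python, from workcell import readout, vision, close_job gives the robot as it stands.
- The arm moves only by the tool servo_tool, never from a script. Its argument "plan" is a list that holds one entry, the list of rows, each a list of 7 numbers: the gripper command: -1 is fully open, 1 is shut, values between are in proportion, then the shift along the world's x, y, z in units of 40 mm (1.0 is 40 mm), then the turn, a rotation vector about the world's x, y, z in units of 5 degrees (1.0 is 5 degrees). A call has 1 to 5 rows; each row shifts and turns the commanded pose from where the row before left it; what a row does not reach is not made up. A row lasts 1/12 s, in which the tool goes at most 41.7 mm and 7.16 degrees, less where a joint would pass 70% of its speed; a pose out of reach is approached as far as the arm can. A call is refused whole if a number of a shift passes 1 or a number of a turn 1, either way. A call with a gripper value outside its range is refused whole. The fingers move at their own pace and stop on an object; the grip force is fixed at half the most. Time passes only in rows, so rows that do not move let the fingers close. It gives the time, the measured TCP pose, the force, the opening and the grip force at its end, in the units of the state.
- readout.get_obs(): the state, without advancing time (a new reading comes with each control period).
- vision.get_image(name): name is "scene" or "side" or "wrist"; returns the picture (384x512x3 uint8, red, green, blue); there is no depth.
- vision.camera_params(name): a dict with "fx", "fy", "cx", "cy" (pixels), "D" ([k1, k2, p1, p2, k3] as OpenCV has them; the pictures are not rectified), "rvec" (rotation vector, rad) and "tvec" (3), from world to camera coordinates, as OpenCV has them; the wrist camera has in their place "hand_eye" (4x4, takes a point from camera to tool coordinates, whose origin is the TCP and whose axes are the flange's). Camera axes: x right, y down, z forward; pixel columns grow to the right and rows downward; lengths in mm; the calibration is good to about 2 mm. A picture is of the moment at which its call begins: read the wrist's pose just before it. camera_params takes no time and is no camera call.
- close_job(): hands the job in; it is judged then, once.
The state is a dict: "t": time; "qpos": joint angles; "qvel": joint speeds; "joint_torque": joint torques, N m; "ee_pos": TCP position; "orientation": TCP orientation; "ft_force": force on the tool from outside, world axes, zero at the start; "moment": the same for the moment, N m; "width": finger opening in mm; "grasp_force": force on a finger pad.
Only numpy, scipy, OpenCV 4.12 (cv2) and the standard library are available. Lean on these libraries where they do the work, as an engineer would, in place of code of your own. Each camera call takes 0.05 s, during which the arm holds its last target. There are 200 camera calls.

## Working session

There is one attempt and no reset: what is moved stays moved. The work goes in short steps, Python scripts to look and compute and a tool call to move; the robot and the scene stay as the last step left them, time stands still between calls to the robot, and variables do not carry over. Pictures are saved under pics/ and viewed, at most 14 in all, crops included, and the job is handed in when it is done.

Besides the shell and the picture viewer there is one more tool, called after "Call:" as name(argument=value, ...), one argument or row to a line, values as JSON. servo_tool: Moves the arm, as the interface text tells. Its arguments: {"type":"object","properties":{"plan":{"type":"array"}},"required":["plan"]}

```bash
mkdir -p pics; ls; cat > h.py <<'E'
import numpy as np, cv2
from workcell import readout, vision
def cam(n):
    p=vision.camera_params(n); K=np.array([[p['fx'],0,p['cx']],[0,p['fy'],p['cy']],[0,0,1.]]); D=np.array(p['D'],float)
    if n=='wrist':
        o=readout.get_obs(); H=np.array(p['hand_eye']); R=cv2.Rodrigues(np.array(o['orientation'],float))[0]
        Rc=R@H[:3,:3]; c=R@H[:3,3]+np.array(o['ee_pos'])
        return K,D,Rc,c
    R=cv2.Rodrigues(np.array(p['rvec'],float))[0]; t=np.array(p['tvec'],float).ravel()
    return K,D,R.T,-R.T@t
def ray(C,uv,z):
    K,D,R,c=C; q=cv2.undistortPoints(np.array(uv,float).reshape(-1,1,2),K,D).reshape(-1,2)
    d=np.c_[q,np.ones(len(q))]@R.T
    return c+d*((z-c[2])/d[:,2])[:,None]
def proj(C,P):
    K,D,R,c=C; rv=cv2.Rodrigues(R.T)[0]
    return cv2.projectPoints(np.array(P,float).reshape(-1,1,3),rv,-R.T@c,K,D)[0].reshape(-1,2)
def snap(n,name):
    C=cam(n); im=cv2.cvtColor(vision.get_image(n),cv2.COLOR_RGB2BGR); cv2.imwrite(f'pics/{name}.png',im); return C,im
E
python3 - <<'E'
from h import *
for n in('scene','side','wrist'):
    C,im=snap(n,n+'0'); print(n,C[3],C[2][:,2])
print(readout.get_obs())
E
```

```text
pics
scene [1310.15060472 -264.29715035 1230.70105977] [-0.54695068  0.24738977 -0.799777  ]
side [  43.74730593 1046.91733465  732.37840951] [ 0.40954686 -0.75953736 -0.50534579]
wrist [ 261.33441044 -573.6393362   382.78885901] [-0.28403082 -0.08578965 -0.95496944]
{'t': 0.15, 'qpos': array([-1.29197110e+00,  4.23674496e-01,  1.63049341e+00, -1.88816726e-05,
        1.08859998e+00, -1.89719859e-02]), 'qvel': array([ 0.00094574, -0.00184061, -0.00339046, -0.00054273,  0.00050225,
       -0.00030172]), 'joint_torque': array([-6.62958228e-04, -5.44983065e+01, -2.73919880e+01,  6.43799314e-02,
        2.04229611e-02, -5.88156399e-05]), 'ee_pos': array([ 183.33069954, -597.15994172,  302.08273921]), 'orientation': array([-3.10567879e+00, -4.65893241e-01,  2.65128213e-04]), 'ft_force': array([ 0.3594512 , -0.9514331 , -0.51228526]), 'moment': array([ 0.01406826, -0.02442824, -0.00588475]), 'grasp_force': 0.0, 'width': 88.02147466883378}
```

View pics/scene0.png

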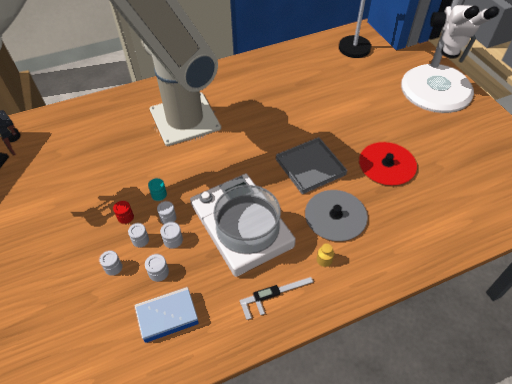

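View pics/side0.png

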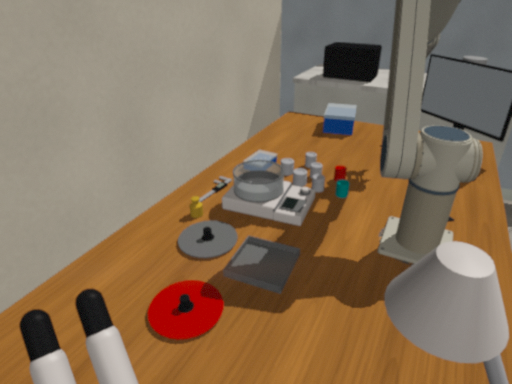

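The scene view shows five grey cylinders at about (110,262), (156,268), (139,235), (172,235) and (166,213). The balance is at (245,220), the grey cover at (336,215) and the tray at (311,165). The side view agrees.

```bash
python3 - <<'E'
from h import *
C=cam('scene')
for n,uv,z in [('p1',(110,258),60),('p2',(156,262),60),('p3',(138,230),60),('p4',(171,229),60),('p5',(166,208),60),('red',(123,206),60),('turq',(157,184),60),('rim',(247,213),142),('key',(206,197),50),('knob',(337,209),49),('cover',(336,215),13),('redcov',(389,160),49),('weight',(326,246),74)]:
    print(n,ray(C,uv,z).round(0), C[0][0,0])
im=cv2.imread('pics/scene0.png'); cv2.imwrite('pics/z.png',cv2.resize(im[130:330,80:380],None,fx=2.66,fy=2.66,interpolation=cv2.INTER_CUBIC))
print([ray(C,p,26).round(0) for p in [(277,160),(321,140),(346,172),(302,191)]])
E
```

```text
p1 [[ 523. -391.   60.]] 462.11921785817486
p2 [[ 590. -274.   60.]] 462.11921785817486
p3 [[ 462. -292.   60.]] 462.11921785817486
p4 [[ 499. -201.   60.]] 462.11921785817486
p5 [[ 418. -192.   60.]] 462.11921785817486
red [[ 355. -312.   60.]] 462.11921785817486
turq [[ 313. -190.   60.]] 462.11921785817486
rim [[593.  11. 142.]] 462.11921785817486
key [[420. -62.  50.]] 462.11921785817486
knob [[633. 299.  49.]] 462.11921785817486
cover [[632. 301.  13.]] 462.11921785817486
redcov [[526. 562.  49.]] 462.11921785817486
weight [[750. 191.  74.]] 462.11921785817486
[array([[351., 223.,  26.]]), array([[329., 409.,  26.]]), array([[497., 415.,  26.]]), array([[509., 240.,  26.]])]
```

View pics/z.png

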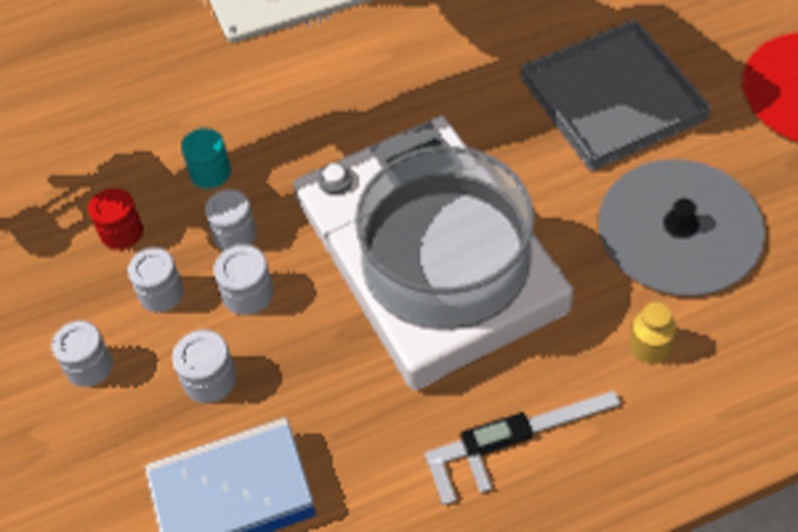

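View pics/wrist0.png

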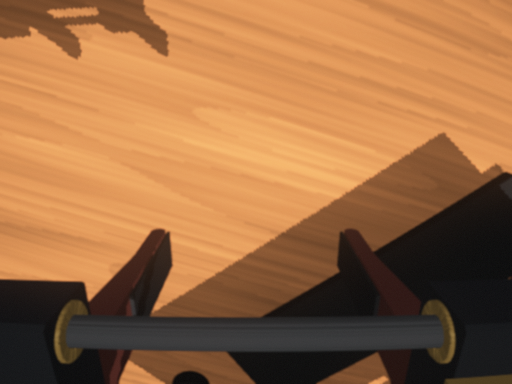

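Call:
servo_tool(
  plan=[
    [[-1, 0.57, 0.78, 0.22, 0, 0, 0], [-1, 0.57, 0.78, 0.22, 0, 0, 0], [-1, 0.57, 0.78, 0.22, 0, 0, 0], [-1, 0.57, 0.78, 0.22, 0, 0, 0], [-1, 0.57, 0.78, 0.22, 0, 0, 0]],
  ],
)

```text
t: 0.57
ee_pos: [297.9, -439.8, 346.8]
orientation: [-3.106, -0.465, 0.0]
ft_force: [0.6, -0.5, 0.6]
width: 87.7
grasp_force: 0.0
```

Call:
servo_tool(
  plan=[
    [[-1, 0.57, 0.78, 0.22, 0, 0, 0], [-1, 0.57, 0.78, 0.22, 0, 0, 0], [-1, 0.57, 0.78, 0.22, 0, 0, 0], [-1, 0.57, 0.78, 0.22, 0, 0, 0], [-1, 0.57, 0.78, 0.22, 0, 0, 0]],
  ],
)

```text
t: 0.98
ee_pos: [412.0, -283.7, 391.1]
orientation: [-3.107, -0.466, 0.0]
ft_force: [0.4, 0.7, 0.2]
width: 87.8
grasp_force: 0.0
```

Call:
servo_tool(
  plan=[
    [[-1, 0.2, 0, 0.22, 0, 0, 0], [-1, 0, 0, 0, 0, 0, 0], [-1, 0, 0, 0, 0, 0, 0]],
  ],
)

```text
t: 1.23
ee_pos: [419.6, -285.6, 399.5]
orientation: [3.106, 0.468, 0.0]
ft_force: [-0.3, -0.1, 0.5]
width: 87.2
grasp_force: 0.0
```

```bash
python3 - <<'E'
from h import *
C,im=snap('wrist','w1'); print(C[3],C[0])
E
```

```text
[ 497.51590643 -261.82214099  480.28487617] [[343.00972151   0.         254.36514235]
 [  0.         343.00972151 191.12050743]
 [  0.           0.           1.        ]]
```

View pics/w1.png

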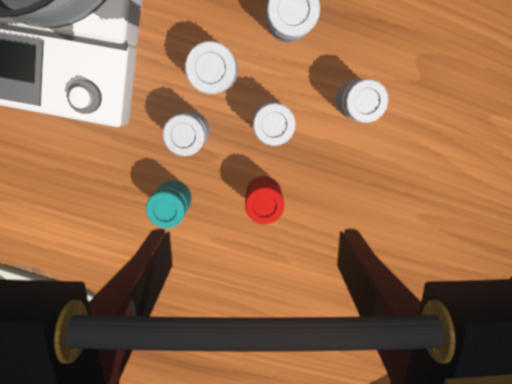

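The wrist view shows grey tops at (211,67), (293,12), (365,100), (274,124) and (185,134), with red at (265,200) and turquoise at (168,206). The key is at (82,94). Next I measure the diameters.

```bash
cat >> h.py <<'E'
def cyl(C,im,uv,z=60,lo=105):
    hsv=cv2.cvtColor(im,cv2.COLOR_BGR2HSV); m=((hsv[...,1]<70)&(hsv[...,2]>lo)).astype(np.uint8)
    m=cv2.morphologyEx(m,cv2.MORPH_CLOSE,np.ones((5,5))); n,l,st,_=cv2.connectedComponentsWithStats(m)
    k=l[int(uv[1]),int(uv[0])]
    c=max(cv2.findContours((l==k).astype(np.uint8),cv2.RETR_EXTERNAL,cv2.CHAIN_APPROX_NONE)[0],key=len).reshape(-1,2)
    cen=c.mean(0); P=ray(C,c+0.5*np.sign(c-cen),z)[:,:2]; n0=C[3][:2]
    e=P.mean(0)-n0; e/=np.linalg.norm(e); p=np.array([-e[1],e[0]]); a=(P-n0)@p; b=(P-n0)@e
    d=a.max()-a.min(); cc=n0+p*(a.max()+a.min())/2+e*(b.max()-d/2)
    return cc.round(1),round(d,1),st[k].tolist(),round(b.max()-b.min(),1)
E
python3 - <<'E'
from h import *
C=cam('wrist'); im=cv2.imread('pics/w1.png')
for uv in [(211,67),(293,12),(365,100),(274,124),(185,134)]: print(uv,cyl(C,im,uv),im[uv[1],uv[0]])
print('key',ray(C,(82,94),53))
S=cam('scene'); im=cv2.imread('pics/scene0.png')
for uv in [(110,258),(156,262),(138,230),(171,229),(166,208)]: print(uv,cyl(S,im,uv))
E
```

```text
(211, 67) (array([ 500.8, -206.4]), np.float64(60.7), [185, 41, 53, 53, 2210], np.float64(64.0)) [231 230 231]
(293, 12) (array([ 582.7, -278. ]), np.float64(60.4), [267, 0, 53, 42, 1793], np.float64(59.7)) [231 229 230]
(365, 100) (array([ 520. , -396.1]), np.float64(52.7), [343, 79, 45, 44, 1498], np.float64(56.5)) [234 232 234]
(274, 124) (array([ 459.8, -298.1]), np.float64(52.8), [253, 102, 43, 44, 1461], np.float64(53.7)) [233 231 233]
(185, 134) (array([ 415. , -195.8]), np.float64(53.4), [163, 113, 47, 43, 1565], np.float64(61.4)) [228 226 227]
key [[426.91751188 -62.10860854  53.        ]]
(110, 258) (array([ 519.7, -396.6]), np.float64(53.1), [99, 251, 20, 24, 322], np.float64(86.1))
(156, 262) (array([ 590.4, -277.9]), np.float64(61.9), [145, 254, 21, 27, 417], np.float64(88.8))
(138, 230) (array([ 457.3, -296.9]), np.float64(53.6), [128, 223, 18, 24, 302], np.float64(89.2))
(171, 229) (array([ 417.6, -198.4]), np.float64(63.7), [157, 201, 24, 47, 665], np.float64(178.1))
(166, 208) (array([ 417.6, -198.4]), np.float64(63.7), [157, 201, 24, 47, 665], np.float64(178.1))
```

Call:
servo_tool(
  plan=[
    [[-1, 0.99, -0.3, 0, 0, 0, 0], [-1, 0, 0, -1, 0, 0, 0], [-1, 0, 0, -1, 0, 0, 0], [-1, 0, 0, -1, 0, 0, 0], [-1, 0, 0, -1, 0, 0, 0]],
  ],
)

```text
t: 1.7
ee_pos: [457.4, -298.6, 237.2]
orientation: [-3.107, -0.462, 0.001]
ft_force: [0.9, -0.1, -0.1]
width: 88.0
grasp_force: 0.0
```

Call:
servo_tool(
  plan=[
    [[-1, 0, 0, -1, 0, 0, 0], [-1, 0, 0, -0.8, 0, 0, 0], [-1, 0, 0, 0, 0, 0, 0]],
  ],
)

```text
t: 1.95
ee_pos: [454.3, -296.5, 160.9]
orientation: [-3.099, -0.461, 0.015]
ft_force: [-0.6, 0.6, -0.1]
width: 87.7
grasp_force: 0.0
```

```bash
python3 - <<'E'
from h import *
C,im=snap('wrist','w2')
E
```

```text
(no output)
```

View pics/w2.png

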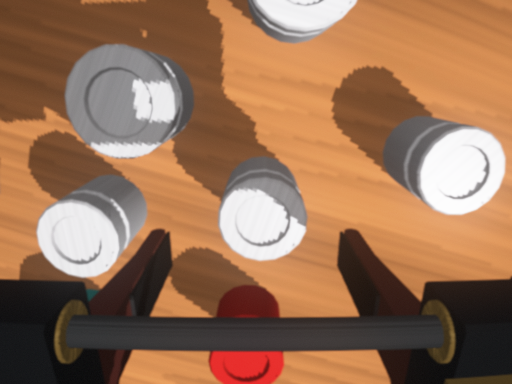

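Call:
servo_tool(
  plan=[
    [[-1, 0, 0, 0, 0, 0, 0], [-1, 0, 0, 0, 0, 0, 0]],
  ],
)

```text
t: 2.17
ee_pos: [459.6, -298.8, 169.4]
orientation: [3.105, 0.464, 0.003]
ft_force: [-0.1, -0.4, 0.3]
width: 88.0
grasp_force: 0.0
```

```bash
python3 - <<'E'
from h import *
o=readout.get_obs(); print(o['qpos'],o['ee_pos'],o['orientation'])
C,im=snap('wrist','w3'); 
print(cyl(C,im,(263,215),lo=70), cyl(C,im,(70,250),lo=70), cyl(C,im,(460,165),lo=70))
E
```

```text
[-5.98137589e-01  5.03819934e-01  1.88367425e+00 -3.28400778e-05
  7.51090667e-01  6.76032595e-01] [ 459.58226636 -298.76837236  169.39166054] [3.10505979 0.46396563 0.00344218]
(array([ 461.8, -298.4]), np.float64(51.1), [212, 162, 85, 100, 6497], np.float64(63.4)) (array([ 416.4, -196.1]), np.float64(51.7), [37, 180, 107, 99, 7304], np.float64(78.5)) (array([ 522. , -395.9]), np.float64(51.4), [370, 124, 113, 93, 7849], np.float64(73.5))
```

The three outlying grey parts measure 51–53 mm, so they are the pistons, and the two 60 mm ones stay. I'll grasp piston B.

Call:
servo_tool(
  plan=[
    [[-1, 0.06, -0.02, -0.6, 0, 0, 0], [-1, 0, 0, -0.5, 0, 0, 0], [-1, 0, 0, -0.3, 0, 0, 0], [-1, 0, 0, -0.16, 0, 0, 0], [-1, 0, 0, 0, 0, 0, 0]],
  ],
)

```text
t: 2.63
ee_pos: [461.3, -298.2, 105.0]
orientation: [-3.106, -0.466, 0.001]
ft_force: [0.4, 0.0, 0.5]
width: 88.1
grasp_force: 0.0
```

Call:
servo_tool(
  plan=[
    [[0.6, 0, 0, 0, 0, 0, 0], [1, 0, 0, 0, 0, 0, 0], [1, 0, 0, 0, 0, 0, 0], [1, 0, 0, 0, 0, 0, 0], [1, 0, 0, 0, 0, 0, 0]],
  ],
)

```text
t: 3.05
ee_pos: [461.7, -298.4, 105.6]
orientation: [3.106, 0.466, 0.001]
ft_force: [0.1, 1.1, -0.1]
width: 58.2
grasp_force: 0.0
```

Call:
servo_tool(
  plan=[
    [[1, 0, 0, 0, 0, 0, 0], [1, 0, 0, 0, 0, 0, 0], [1, 0, 0, 0.2, 0, 0, 0], [1, 0, 0, 0.5, 0, 0, 0], [1, 0, 0, 0.8, 0, 0, 0]],
  ],
)

```text
t: 3.47
ee_pos: [459.7, -297.1, 163.4]
orientation: [-3.103, -0.465, 0.007]
ft_force: [0.1, -1.2, -3.0]
width: 51.4
grasp_force: 30.0
```

Call:
servo_tool(
  plan=[
    [[1, 0, 0, 0.9, 0, 0, 0], [1, 0, 0, 1, 0, 0, 0], [1, 0.26, 0.92, 0.27, 0, 0, 0], [1, 0.26, 0.92, 0.27, 0, 0, 0], [1, 0.26, 0.92, 0.27, 0, 0, 0]],
  ],
)

```text
t: 3.88
ee_pos: [492.4, -187.0, 274.9]
orientation: [3.107, 0.463, 0.001]
ft_force: [0.7, -0.9, -3.2]
width: 51.6
grasp_force: 30.0
```

Call:
servo_tool(
  plan=[
    [[1, 0.26, 0.92, 0.27, 0, 0, 0], [1, 0.26, 0.92, 0.27, 0, 0, 0], [1, 0.26, 0.92, 0.27, 0, 0, 0], [1, 0.26, 0.92, 0.27, 0, 0, 0], [1, 0.26, 0.92, 0.27, 0, 0, 0]],
  ],
)

```text
t: 4.3
ee_pos: [544.2, -1.9, 328.2]
orientation: [-3.107, -0.466, 0.001]
ft_force: [1.5, 0.0, -1.8]
width: 51.5
grasp_force: 30.0
```

Call:
servo_tool(
  plan=[
    [[1, 0, 0, 0, 0, 0, 0], [1, 0, 0, 0, 0, 0, 0], [1, 0, 0, 0, 0, 0, 0], [1, 0, 0, 0, 0, 0, 0], [1, 0, 0, 0, 0, 0, 0]],
  ],
)

```text
t: 4.72
ee_pos: [544.0, -5.1, 326.9]
orientation: [-3.107, -0.463, 0.002]
ft_force: [0.4, -0.6, -2.4]
width: 51.8
grasp_force: 30.0
```

```bash
python3 - <<'E'
from h import *
C,im=snap('wrist','w4'); print(readout.get_obs()['ee_pos'])
np.save('w4C.npy',np.r_[C[2].ravel(),C[3]])
E
```

```text
[544.08807004  -5.11666788 326.97993894]
```

View pics/w4.png

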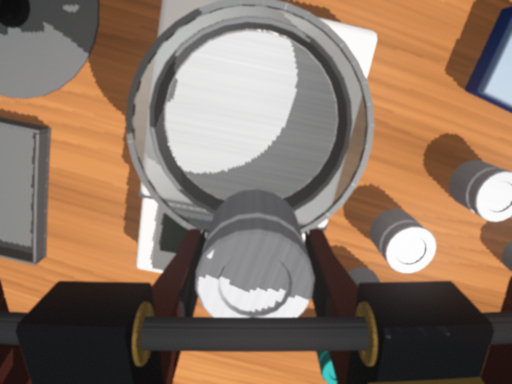

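The draught shield rim runs from about x=127 to x=374 in the image, with its top at y≈0. The piston is held at (255,270). Next I fit circles of known radius.

```bash
cat >> h.py <<'E'
def circ(C,im,z,radii,c0,span=25,poly=None,tol=1.2,step=0.5):
    "centre of a circle of known radius: edge pixels cast on plane z, metric Hough vote"
    e=cv2.Canny(im,40,110); v,u=np.nonzero(e); P=ray(C,np.c_[u,v],z)[:,:2]
    P=P[np.abs(np.linalg.norm(P-c0,axis=1)-np.mean(radii))<span+15]
    g=np.arange(-span,span+step,step); best=[]
    S=np.array([[sum((np.abs(np.hypot(P[:,0]-c0[0]-a,P[:,1]-c0[1]-b)-r)<tol).sum() for r in radii) for b in g] for a in g],float)
    S=cv2.GaussianBlur(S,(0,0),1.5); i=np.unravel_index(S.argmax(),S.shape)
    return np.array(c0)+[g[i[0]],g[i[1]]], S.max().round(1), len(P)
E
python3 - <<'E'
from h import *
a=np.load('w4C.npy'); K,D,_,_=cam('wrist'); C=(K,D,a[:9].reshape(3,3),a[9:]); im=cv2.imread('pics/w4.png')
print('rim96',circ(C,im,142,[96],(593,11)),'rim92',circ(C,im,142,[92],(593,11)),'both',circ(C,im,142,[92,96],(593,11)))
print('pan',circ(C,im,68,[85],(593,11)),'ring',circ(C,im,99,[87],(593,11)))
S=cam('scene'); im=cv2.imread('pics/scene0.png')
print('s rim',circ(S,im,142,[92,96],(593,11)),'cover',circ(S,im,13,[100],(633,300)))
hsv=cv2.cvtColor(im,cv2.COLOR_BGR2HSV)
# key: bright blob near (206,197); in w1 near (82,94): triangulate
w=cam('wrist')
p0=np.array([183.4,-597.5,302.7])
E
```

```text
rim96 (array([587.,  12.]), np.float64(589.4), 5851) rim92 (array([586. ,  11.5]), np.float64(625.3), 5743) both (array([586.5,  11.5]), np.float64(1187.6), 5796)
pan (array([587.5,  11.5]), np.float64(467.1), 4283) ring (array([587. ,  11.5]), np.float64(487.5), 5168)
s rim (array([585. ,   6.5]), np.float64(108.3), 931) cover (array([626.5, 302. ]), np.float64(90.7), 419)
```

Call:
servo_tool(
  plan=[
    [[1, 0.66, 0.38, 0, 0, 0, 0], [1, 0.66, 0.38, 0, 0, 0, 0], [1, 0.66, 0.38, 0, 0, 0, 0], [1, 0, 0, -0.5, 0, 0, 0], [1, 0, 0, -0.8, 0, 0, 0]],
  ],
)

```text
t: 5.18
ee_pos: [627.1, 41.5, 277.8]
orientation: [3.106, 0.465, 0.012]
ft_force: [0.1, -0.5, -3.6]
width: 51.4
grasp_force: 30.0
```

Call:
servo_tool(
  plan=[
    [[1, 0, 0, -0.8, 0, 0, 0], [1, 0, 0, -0.7, 0, 0, 0], [1, 0, 0, -0.5, 0, 0, 0], [1, 0, 0, -0.3, 0, 0, 0], [1, 0, 0, 0, 0, 0, 0]],
  ],
)

```text
t: 5.6
ee_pos: [622.2, 40.8, 180.4]
orientation: [-3.107, -0.464, 0.009]
ft_force: [-0.5, 0.4, -2.3]
width: 51.7
grasp_force: 30.0
```

Call:
servo_tool(
  plan=[
    [[1, 0, 0, -0.1, 0, 0, 0], [1, 0, 0, -0.06, 0, 0, 0], [1, 0, 0, -0.04, 0, 0, 0], [1, 0, 0, 0, 0, 0, 0], [1, 0, 0, 0, 0, 0, 0]],
  ],
)

```text
t: 6.02
ee_pos: [624.2, 41.8, 176.4]
orientation: [3.107, 0.466, 0.002]
ft_force: [-0.4, 0.7, -3.4]
width: 51.6
grasp_force: 30.0
```

Call:
servo_tool(
  plan=[
    [[1, 0, 0, -0.03, 0, 0, 0], [1, 0, 0, -0.03, 0, 0, 0], [1, 0, 0, 0, 0, 0, 0], [1, 0, 0, 0, 0, 0, 0]],
  ],
)

```text
t: 6.35
ee_pos: [624.1, 41.8, 173.4]
orientation: [3.107, 0.466, 0.001]
ft_force: [0.5, -0.4, 0.3]
width: 51.6
grasp_force: 30.0
```

Call:
servo_tool(
  plan=[
    [[-0.45, 0, 0, 0, 0, 0, 0], [-0.45, 0, 0, 0, 0, 0, 0], [-0.45, 0, 0, 0, 0, 0, 0], [-0.45, 0, 0, 0.2, 0, 0, 0], [-0.45, 0, 0, 0.8, 0, 0, 0]],
  ],
)

```text
t: 6.77
ee_pos: [621.1, 41.6, 209.4]
orientation: [-3.106, -0.466, 0.014]
ft_force: [0.4, 0.5, 1.1]
width: 63.8
grasp_force: 0.0
```

Call:
servo_tool(
  plan=[
    [[-0.45, 0, 0, 1, 0, 0, 0], [-1, 0, 0, 0.5, 0, 0, 0], [-1, -0.65, -0.743, 0, 0, 0, 0], [-1, -0.65, -0.743, 0, 0, 0, 0], [-1, -0.65, -0.743, 0, 0, 0, 0]],
  ],
)

```text
t: 7.18
ee_pos: [545.1, -47.9, 274.2]
orientation: [3.106, 0.468, 0.003]
ft_force: [-0.3, -1.2, -0.1]
width: 85.9
grasp_force: 0.0
```

Call:
servo_tool(
  plan=[
    [[-1, -0.65, -0.743, 0, 0, 0, 0], [-1, -0.65, -0.743, 0, 0, 0, 0], [-1, -0.65, -0.743, 0, 0, 0, 0], [-1, -0.65, -0.743, 0, 0, 0, 0], [-1, -0.65, -0.743, 0, 0, 0, 0]],
  ],
)

```text
t: 7.6
ee_pos: [414.5, -197.1, 273.8]
orientation: [3.106, 0.467, 0.001]
ft_force: [0.0, 0.2, -0.7]
width: 87.8
grasp_force: 0.0
```

Call:
servo_tool(
  plan=[
    [[-1, 0, 0, 0, 0, 0, 0], [-1, 0, 0, 0, 0, 0, 0], [-1, 0, 0, 0, 0, 0, 0]],
  ],
)

```text
t: 7.85
ee_pos: [416.2, -196.2, 273.7]
orientation: [3.107, 0.464, 0.002]
ft_force: [-0.8, -0.5, -0.3]
width: 88.0
grasp_force: 0.0
```

```bash
cat > look.py <<'E'
from h import *
import sys
C,im=snap('wrist',sys.argv[1]); print(readout.get_obs()['ee_pos'].round(1))
S,ims=snap('scene',sys.argv[1]+'s')
for P in [(416,-196),(521.5,-396),(459,-298)]:
    uv=proj(C,(*P,60))[0]
    if (uv>0).all() and uv[0]<512 and uv[1]<384:
        try: print(P,uv.round(),cyl(C,im,uv,lo=70))
        except Exception as e: print(P,e)
    uv=proj(S,(*P,60))[0]; print('  scene',cyl(S,ims,uv))
E
python3 look.py w5
```

```text
[ 416.5 -195.7  273.5]
(416, -196) [254. 181.] (array([ 416.2, -194.9]), np.float64(51.7), [224, 142, 58, 66, 2919], np.float64(60.5))
  scene (array([ 417.2, -198.8]), np.float64(62.8), [157, 201, 24, 47, 708], np.float64(182.1))
(521.5, -396) [502. 136.] (array([ 521. , -388.1]), np.float64(51.8), [443, 103, 69, 60, 3380], np.float64(76.2))
  scene (array([ 519.7, -396.6]), np.float64(53.1), [99, 251, 20, 24, 336], np.float64(86.1))
(459, -298) [377. 169.] (array([ 385.8, -157.3]), np.float64(603.4), [0, 0, 512, 384, 158376], np.float64(464.1))
  scene (array([344.1, 132.5]), np.float64(2006.5), [0, 0, 512, 384, 159873], np.float64(1777.7))
```

Call:
servo_tool(
  plan=[
    [[-1, 0, 0.01, -0.8, 0, 0, 0], [-1, 0, 0, -1, 0, 0, 0], [-1, 0, 0, -1, 0, 0, 0], [-1, 0, 0, -0.8, 0, 0, 0], [-1, 0, 0, -0.4, 0, 0, 0]],
  ],
)

```text
t: 8.37
ee_pos: [415.3, -193.7, 109.7]
orientation: [-3.104, -0.47, 0.005]
ft_force: [-1.2, 0.5, -0.3]
width: 87.9
grasp_force: 0.0
```

Call:
servo_tool(
  plan=[
    [[-1, 0, 0, -0.2, 0, 0, 0], [0, 0, 0, 0, 0, 0, 0], [1, 0, 0, 0, 0, 0, 0], [1, 0, 0, 0, 0, 0, 0], [1, 0, 0, 0, 0, 0, 0]],
  ],
)

```text
t: 8.78
ee_pos: [416.8, -195.8, 106.4]
orientation: [3.105, 0.467, 0.004]
ft_force: [-1.3, 0.5, 0.5]
width: 64.4
grasp_force: 0.0
```

Call:
servo_tool(
  plan=[
    [[1, 0, 0, 0, 0, 0, 0], [1, 0, 0, 0, 0, 0, 0], [1, 0, 0, 0, 0, 0, 0], [1, 0, 0, 0, 0, 0, 0], [1, 0, 0, 0, 0, 0, 0]],
  ],
)

```text
t: 9.2
ee_pos: [416.2, -195.8, 106.0]
orientation: [3.106, 0.466, 0.002]
ft_force: [0.5, 1.6, 8.0]
width: 51.5
grasp_force: 30.0
```

Call:
servo_tool(
  plan=[
    [[1, 0, 0, 0.3, 0, 0, 0], [1, 0, 0, 0.7, 0, 0, 0], [1, 0, 0, 1, 0, 0, 0], [1, 0, 0, 1, 0, 0, 0], [1, 0, 0, 1, 0, 0, 0]],
  ],
)

```text
t: 9.62
ee_pos: [415.0, -195.4, 266.7]
orientation: [-3.106, -0.466, 0.001]
ft_force: [0.9, -0.5, -2.4]
width: 51.6
grasp_force: 30.0
```

Call:
servo_tool(
  plan=[
    [[1, 0.442, 0.756, 0, 0, 0, 0], [1, 0.442, 0.756, 0, 0, 0, 0], [1, 0.442, 0.756, 0, 0, 0, 0], [1, 0.442, 0.756, 0, 0, 0, 0], [1, 0.442, 0.756, 0, 0, 0, 0]],
  ],
)

```text
t: 10.03
ee_pos: [504.4, -43.0, 265.4]
orientation: [3.107, 0.465, 0.001]
ft_force: [0.2, -1.3, -2.9]
width: 51.6
grasp_force: 30.0
```

Call:
servo_tool(
  plan=[
    [[1, 0.442, 0.756, 0, 0, 0, 0], [1, 0.442, 0.756, 0, 0, 0, 0], [1, 0, 0, 0, 0, 0, 0], [1, 0, 0, 0, 0, 0, 0], [1, 0, 0, 0, 0, 0, 0]],
  ],
)

```text
t: 10.45
ee_pos: [538.8, 16.0, 264.7]
orientation: [3.107, 0.467, -0.002]
ft_force: [-0.6, -1.1, -1.8]
width: 51.5
grasp_force: 30.0
```

Call:
servo_tool(
  plan=[
    [[1, 0, 0, -0.5, 0, 0, 0], [1, 0, 0, -0.7, 0, 0, 0], [1, 0, 0, -0.6, 0, 0, 0], [1, 0, 0, -0.25, 0, 0, 0], [1, 0, 0, 0, 0, 0, 0]],
  ],
)

```text
t: 10.87
ee_pos: [537.6, 14.9, 181.0]
orientation: [-3.107, -0.463, 0.008]
ft_force: [-0.8, 0.7, -1.1]
width: 51.4
grasp_force: 30.0
```

Call:
servo_tool(
  plan=[
    [[1, 0, 0, -0.1, 0, 0, 0], [1, 0, 0, -0.06, 0, 0, 0], [1, 0, 0, 0, 0, 0, 0], [1, 0, 0, 0, 0, 0, 0], [1, 0, 0, 0, 0, 0, 0]],
  ],
)

```text
t: 11.28
ee_pos: [540.0, 16.1, 177.5]
orientation: [3.107, 0.466, 0.002]
ft_force: [0.1, 0.6, -2.8]
width: 51.8
grasp_force: 30.0
```

Call:
servo_tool(
  plan=[
    [[1, 0, 0, -0.05, 0, 0, 0], [1, 0, 0, -0.03, 0, 0, 0], [1, 0, 0, 0, 0, 0, 0], [1, 0, 0, 0, 0, 0, 0]],
  ],
)

```text
t: 11.62
ee_pos: [539.8, 16.1, 174.0]
orientation: [3.107, 0.466, 0.001]
ft_force: [-1.7, 1.1, 5.0]
width: 51.6
grasp_force: 30.0
```

Call:
servo_tool(
  plan=[
    [[-0.45, 0, 0, 0, 0, 0, 0], [-0.45, 0, 0, 0, 0, 0, 0], [-0.45, 0, 0, 0, 0, 0, 0], [-0.45, 0, 0, 0.2, 0, 0, 0], [-0.45, 0, 0, 0.8, 0, 0, 0]],
  ],
)

```text
t: 12.03
ee_pos: [537.1, 16.0, 210.4]
orientation: [-3.106, -0.466, 0.013]
ft_force: [0.0, 0.6, -0.3]
width: 63.4
grasp_force: 0.0
```

Call:
servo_tool(
  plan=[
    [[-0.45, 0, 0, 1, 0, 0, 0], [-1, 0, 0, 0.5, 0, 0, 0], [-1, -0.041, -0.936, 0, 0, 0, 0], [-1, -0.041, -0.936, 0, 0, 0, 0], [-1, -0.041, -0.936, 0, 0, 0, 0]],
  ],
)

```text
t: 12.45
ee_pos: [534.8, -97.0, 274.9]
orientation: [3.106, 0.469, 0.003]
ft_force: [0.7, 0.1, -0.2]
width: 86.1
grasp_force: 0.0
```

Call:
servo_tool(
  plan=[
    [[-1, -0.041, -0.936, 0, 0, 0, 0], [-1, -0.041, -0.936, 0, 0, 0, 0], [-1, -0.041, -0.936, 0, 0, 0, 0], [-1, -0.041, -0.936, 0, 0, 0, 0], [-1, -0.041, -0.936, 0, 0, 0, 0]],
  ],
)

```text
t: 12.87
ee_pos: [526.0, -285.3, 274.1]
orientation: [3.107, 0.466, 0.001]
ft_force: [0.4, 0.1, 0.3]
width: 87.8
grasp_force: 0.0
```

Call:
servo_tool(
  plan=[
    [[-1, -0.041, -0.936, 0, 0, 0, 0], [-1, -0.041, -0.936, 0, 0, 0, 0], [-1, -0.041, -0.936, 0, 0, 0, 0], [-1, 0, 0, 0, 0, 0, 0], [-1, 0, 0, 0, 0, 0, 0]],
  ],
)

```text
t: 13.28
ee_pos: [520.9, -397.6, 273.6]
orientation: [3.107, 0.461, 0.0]
ft_force: [0.5, 1.4, 0.2]
width: 88.0
grasp_force: 0.0
```

```bash
python3 look.py w6; python3 -c "
from h import *
a=cv2.imread('pics/w6.png');b=cv2.imread('pics/w6s.png')
cv2.imwrite('pics/w6c.png',np.hstack([cv2.resize(a,(400,300)),cv2.resize(b[80:330,70:400],(400,300))]))"
```

```text
[ 521.1 -396.1  273.4]
(416, -196) [ 22. 223.] (array([ 571. , -381.3]), np.float64(616.4), [0, 0, 512, 384, 183958], np.float64(412.2))
  scene (array([287.6, 178.6]), np.float64(2010.1), [0, 0, 512, 384, 160053], np.float64(1864.1))
(521.5, -396) [252. 179.] (array([ 522.8, -396.6]), np.float64(51.7), [225, 141, 58, 65, 2912], np.float64(59.5))
  scene (array([ 519.7, -396.6]), np.float64(53.1), [99, 251, 20, 24, 337], np.float64(86.3))
(459, -298) [132. 212.] (array([ 571. , -381.3]), np.float64(616.4), [0, 0, 512, 384, 183958], np.float64(412.2))
  scene (array([287.6, 178.6]), np.float64(2010.1), [0, 0, 512, 384, 160053], np.float64(1864.1))
```

View pics/w6c.png

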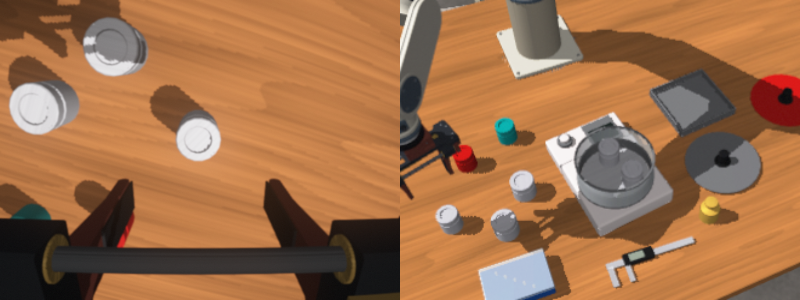

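The wrist half shows the remaining piston at about (197,138) in the composite. The scene half shows two pistons standing inside the shield and both 60 mm parts untouched.

Call:
servo_tool(
  plan=[
    [[-1, 0.01, -0.01, -0.8, 0, 0, 0], [-1, 0, 0, -1, 0, 0, 0], [-1, 0, 0, -1, 0, 0, 0], [-1, 0, 0, -0.8, 0, 0, 0], [-1, 0, 0, -0.4, 0, 0, 0]],
  ],
)

```text
t: 13.8
ee_pos: [520.5, -392.9, 109.5]
orientation: [-3.102, -0.469, 0.006]
ft_force: [-0.8, 0.6, -0.5]
width: 87.9
grasp_force: 0.0
```

Call:
servo_tool(
  plan=[
    [[-1, 0, 0, -0.2, 0, 0, 0], [0, 0, 0, 0, 0, 0, 0], [1, 0, 0, 0, 0, 0, 0], [1, 0, 0, 0, 0, 0, 0], [1, 0, 0, 0, 0, 0, 0]],
  ],
)

```text
t: 14.22
ee_pos: [522.9, -396.6, 107.4]
orientation: [3.105, 0.466, 0.003]
ft_force: [-0.6, 1.0, -0.3]
width: 64.7
grasp_force: 0.0
```

Call:
servo_tool(
  plan=[
    [[1, 0, 0, 0, 0, 0, 0], [1, 0, 0, 0, 0, 0, 0], [1, 0, 0, 0, 0, 0, 0], [1, 0, 0, 0, 0, 0, 0], [1, 0, 0, 0, 0, 0, 0]],
  ],
)

```text
t: 14.63
ee_pos: [522.3, -396.5, 106.7]
orientation: [3.106, 0.466, 0.002]
ft_force: [-0.4, 0.8, 7.1]
width: 51.6
grasp_force: 30.0
```

Call:
servo_tool(
  plan=[
    [[1, 0, 0, 0.3, 0, 0, 0], [1, 0, 0, 0.7, 0, 0, 0], [1, 0, 0, 1, 0, 0, 0], [1, 0, 0, 1, 0, 0, 0], [1, 0, 0, 1, 0, 0, 0]],
  ],
)

```text
t: 15.05
ee_pos: [521.3, -395.8, 267.2]
orientation: [-3.106, -0.466, 0.002]
ft_force: [1.1, -0.9, -1.2]
width: 51.8
grasp_force: 30.0
```

Call:
servo_tool(
  plan=[
    [[1, 0.182, 0.958, 0, 0, 0, 0], [1, 0.182, 0.958, 0, 0, 0, 0], [1, 0.182, 0.958, 0, 0, 0, 0], [1, 0.182, 0.958, 0, 0, 0, 0], [1, 0.182, 0.958, 0, 0, 0, 0]],
  ],
)

```text
t: 15.47
ee_pos: [557.9, -202.9, 266.1]
orientation: [3.107, 0.465, 0.0]
ft_force: [0.6, 0.4, -2.2]
width: 51.8
grasp_force: 30.0
```

Call:
servo_tool(
  plan=[
    [[1, 0.182, 0.958, 0, 0, 0, 0], [1, 0.182, 0.958, 0, 0, 0, 0], [1, 0.182, 0.958, 0, 0, 0, 0], [1, 0.182, 0.958, 0, 0, 0, 0], [1, 0.182, 0.958, 0, 0, 0, 0]],
  ],
)

```text
t: 15.88
ee_pos: [594.4, -11.2, 266.0]
orientation: [3.107, 0.466, -0.0]
ft_force: [1.0, -0.8, -2.4]
width: 51.9
grasp_force: 30.0
```

Call:
servo_tool(
  plan=[
    [[1, 0, 0, 0, 0, 0, 0], [1, 0, 0, 0, 0, 0, 0], [1, 0, 0, 0, 0, 0, 0], [1, 0, 0, 0, 0, 0, 0]],
  ],
)

```text
t: 16.22
ee_pos: [594.4, -14.1, 265.6]
orientation: [3.107, 0.464, -0.001]
ft_force: [0.3, -0.2, -2.6]
width: 51.4
grasp_force: 30.0
```

Call:
servo_tool(
  plan=[
    [[1, 0, 0, -0.5, 0, 0, 0], [1, 0, 0, -0.7, 0, 0, 0], [1, 0, 0, -0.5, 0, 0, 0], [1, 0, 0, -0.3, 0, 0, 0], [1, 0, 0, 0, 0, 0, 0]],
  ],
)

```text
t: 16.63
ee_pos: [593.1, -14.3, 182.9]
orientation: [-3.106, -0.463, 0.008]
ft_force: [-0.1, 0.7, -1.7]
width: 51.7
grasp_force: 30.0
```

Call:
servo_tool(
  plan=[
    [[1, 0, 0, -0.1, 0, 0, 0], [1, 0, 0, -0.06, 0, 0, 0], [1, 0, 0, -0.03, 0, 0, 0], [1, 0, 0, 0, 0, 0, 0], [1, 0, 0, 0, 0, 0, 0]],
  ],
)

```text
t: 17.05
ee_pos: [595.1, -13.0, 178.6]
orientation: [3.107, 0.466, 0.002]
ft_force: [-0.4, -0.5, -2.8]
width: 51.8
grasp_force: 30.0
```

Call:
servo_tool(
  plan=[
    [[1, 0, 0, -0.05, 0, 0, 0], [1, 0, 0, -0.03, 0, 0, 0], [1, 0, 0, 0, 0, 0, 0], [1, 0, 0, 0, 0, 0, 0]],
  ],
)

```text
t: 17.38
ee_pos: [594.8, -12.9, 174.7]
orientation: [-3.107, -0.466, -0.0]
ft_force: [-0.2, 0.2, -2.4]
width: 51.5
grasp_force: 30.0
```

Call:
servo_tool(
  plan=[
    [[1, 0, 0, -0.02, 0, 0, 0], [1, 0, 0, 0, 0, 0, 0], [1, 0, 0, 0, 0, 0, 0]],
  ],
)

```text
t: 17.63
ee_pos: [594.7, -12.9, 174.7]
orientation: [-3.107, -0.466, -0.0]
ft_force: [-3.0, 0.5, 4.6]
width: 51.6
grasp_force: 30.0
```

Call:
servo_tool(
  plan=[
    [[-0.45, 0, 0, 0, 0, 0, 0], [-0.45, 0, 0, 0, 0, 0, 0], [-0.45, 0, 0, 0, 0, 0, 0], [-0.45, 0, 0, 0.2, 0, 0, 0], [-0.45, 0, 0, 0.8, 0, 0, 0]],
  ],
)

```text
t: 18.05
ee_pos: [592.2, -12.9, 210.4]
orientation: [-3.105, -0.466, 0.013]
ft_force: [-0.4, 1.0, 0.4]
width: 63.7
grasp_force: 0.0
```

Call:
servo_tool(
  plan=[
    [[-0.45, 0, 0, 1, 0, 0, 0], [-1, 0, 0, 1, 0, 0, 0], [-1, -0.3, 0, 0.25, 0, 0, 0], [-1, -0.9, 0, 0, 0, 0, 0], [-1, 0, 0, 0, 0, 0, 0]],
  ],
)

```text
t: 18.47
ee_pos: [541.8, -12.9, 304.4]
orientation: [-3.106, -0.466, 0.006]
ft_force: [0.0, 0.5, -1.0]
width: 86.0
grasp_force: 0.0
```

Call:
servo_tool(
  plan=[
    [[-1, 0, 0, 0, 0, 0, 0], [-1, 0, 0, 0, 0, 0, 0], [-1, 0, 0, 0, 0, 0, 0]],
  ],
)

```text
t: 18.72
ee_pos: [547.7, -13.0, 304.1]
orientation: [3.107, 0.466, 0.002]
ft_force: [0.9, 0.7, 0.4]
width: 87.8
grasp_force: 0.0
```

```bash
python3 -c "
from h import *
C,im=snap('wrist','w7');print(readout.get_obs()['ee_pos']); np.save('w7C.npy',np.r_[C[2].ravel(),C[3]])
print('rim',circ(C,im,142,[92,96],(587,11.6)))
S,ims=snap('scene','w7s'); cv2.imwrite('pics/w7c.png',np.hstack([cv2.resize(im,(400,300)),cv2.resize(ims[80:330,70:400],(400,300))]))"
```

```text
[547.68318703 -13.02532327 303.90180911]
rim (array([587. ,  11.6]), np.float64(1370.3), 6980)
```

View pics/w7c.png

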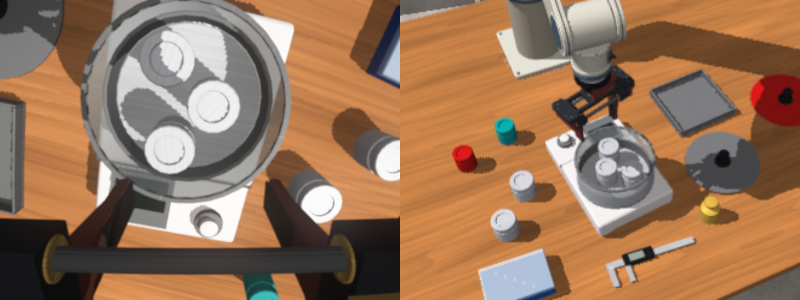

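All three pistons stand upright inside the shield, and the key is near wrist pixel (265,284). Next I look at the cover.

Call:
servo_tool(
  plan=[
    [[-1, 0.122, 0.935, 0, 0, 0, 0], [-1, 0.122, 0.935, 0, 0, 0, 0], [-1, 0.122, 0.935, 0, 0, 0, 0], [-1, 0.122, 0.935, 0, 0, 0, 0], [-1, 0.122, 0.935, 0, 0, 0, 0]],
  ],
)

```text
t: 19.23
ee_pos: [571.7, 175.9, 303.5]
orientation: [3.107, 0.465, -0.0]
ft_force: [0.2, -0.4, 0.5]
width: 88.0
grasp_force: 0.0
```

Call:
servo_tool(
  plan=[
    [[-1, 0.122, 0.935, 0, 0, 0, 0], [-1, 0.122, 0.935, 0, 0, 0, 0], [-1, 0.122, 0.935, 0, 0, 0, 0], [-1, 0, 0, 0, 0, 0, 0], [-1, 0, 0, 0, 0, 0, 0]],
  ],
)

```text
t: 19.65
ee_pos: [585.9, 288.3, 303.0]
orientation: [3.106, 0.471, -0.001]
ft_force: [0.1, 0.2, -0.6]
width: 87.7
grasp_force: 0.0
```

Call:
servo_tool(
  plan=[
    [[-1, 0, 0, 0, 0, 0, 0], [-1, 0, 0, 0, 0, 0, 0], [-1, 0, 0, 0, 0, 0, 0]],
  ],
)

```text
t: 19.9
ee_pos: [585.9, 284.9, 303.8]
orientation: [3.107, 0.464, -0.001]
ft_force: [0.1, -0.1, 0.7]
width: 87.8
grasp_force: 0.0
```

```bash
python3 -c "
from h import *
C,im=snap('wrist','w8');print(readout.get_obs()['ee_pos']); np.save('w8C.npy',np.r_[C[2].ravel(),C[3]])
print('plate13',circ(C,im,13,[100],(630,300),tol=.8),'knob49',circ(C,im,49,[14],(630,300),tol=.8))
print('tray corners?')
K,D=C[:2]
a=np.load('w7C.npy'); A=(K,D,a[:9].reshape(3,3),a[9:]); ia=cv2.imread('pics/w7.png')
p=vision.camera_params('wrist');H=np.array(p['hand_eye']); R=cv2.Rodrigues(np.array([3.1065,.4665,.001]))[0]
B=(K,D,R@H[:3,:3],R@H[:3,3]+np.array([419.5,-285.5,399.5])); ib=cv2.imread('pics/w1.png')
for z in (48,50,52,54,56,58):
  print(z,[circ(X,i,z,[13],(426,-63),span=12,tol=.8)[:2] for X,i in((A,ia),(B,ib))], ray(A,(265,284),z)[0,:2],ray(B,(82,94),z)[0,:2])
cv2.imwrite('pics/kk.png',np.hstack([cv2.resize(ia[250:320,220:320],(400,280),interpolation=2),cv2.resize(ib[60:130,40:140],(400,280),interpolation=2)]))
cv2.imwrite('pics/kk.png',np.vstack([cv2.imread('pics/kk.png'),cv2.copyMakeBorder(cv2.resize(im,(426,320)),0,0,0,374,0)]))
"
```

```text
[585.94734974 284.91940801 303.9289192 ]
plate13 (array([628.5, 301. ]), np.float64(259.6), 1539) knob49 (array([643. , 323.5]), np.float64(32.5), 221)
tray corners?
48 [(array([414. , -69.5]), np.float64(47.4)), (array([422.5, -56. ]), np.float64(44.7))] [424.40634653 -63.95910402] [427.0602304 -59.1990842]
50 [(array([415.5, -69. ]), np.float64(45.7)), (array([422.5, -57. ]), np.float64(45.4))] [425.60033948 -63.51691738] [427.38579721 -60.13670667]
52 [(array([416.5, -68.5]), np.float64(46.0)), (array([423., -58.]), np.float64(47.3))] [426.79433243 -63.07473074] [427.71136403 -61.07432914]
54 [(array([418., -68.]), np.float64(45.9)), (array([423.5, -59. ]), np.float64(47.8))] [427.98832538 -62.6325441 ] [428.03693085 -62.0119516 ]
56 [(array([419. , -67.5]), np.float64(45.9)), (array([423.5, -60. ]), np.float64(47.6))] [429.18231833 -62.19035746] [428.36249766 -62.94957407]
58 [(array([420.5, -67. ]), np.float64(46.1)), (array([424., -61.]), np.float64(48.1))] [430.37631128 -61.74817082] [428.68806448 -63.88719654]
```

View pics/kk.png

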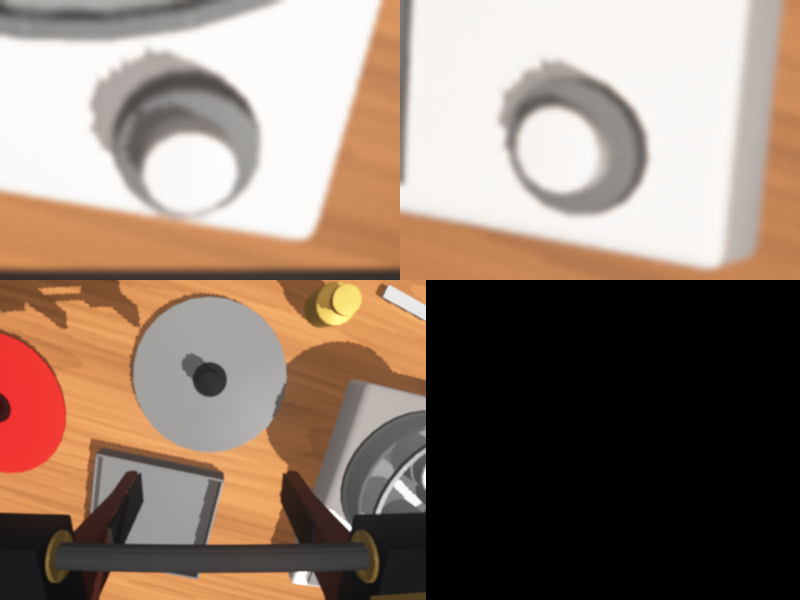

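Cover plate centre is at composite (210,373) and the tray corners at (98,450), (223,478) and (198,576). The key tops are at wrist pixels (267.5,293) in w7 and (79.5,97.5) in w1.

```bash
python3 -c "
from h import *
K,D,_,_=cam('wrist')
L=lambda f:(lambda a:(K,D,a[:9].reshape(3,3),a[9:]))(np.load(f))
A=L('w7C.npy');W=L('w8C.npy')
p=vision.camera_params('wrist');H=np.array(p['hand_eye']); R=cv2.Rodrigues(np.array([3.1065,.4665,.001]))[0]
B=(K,D,R@H[:3,:3],R@H[:3,3]+np.array([419.5,-285.5,399.5]))
for z in (50,54,58,60,62,64,66,70): print(z,ray(A,(267.5,293.2),z)[0,:2].round(1),ray(B,(79.5,97.5),z)[0,:2].round(1))
im=cv2.imread('pics/w8.png'); m=(im.max(2)<45).astype(np.uint8)[90:150,220:290]
n,l,st,c=cv2.connectedComponentsWithStats(m); k=1+st[1:,4].argmax(); uv=c[k]+[220,90]; print('knob',uv,st[k],ray(W,uv,49),ray(W,uv,31))
S=cam('scene'); ims=cv2.imread('pics/w7s.png'); print('scene cover',circ(S,ims,13,[100],(630,300)))
s=512/426
for q in[(98,450),(223,478),(198,576)]: print(ray(W,(q[0]*s,(q[1]-280)*s),26)[0].round(1))
"
```

```text
50 [414.9 -69.9] [422.3 -57.8]
54 [417.4 -68.9] [423.  -59.7]
58 [419.9 -68. ] [423.7 -61.5]
60 [421.2 -67.5] [424.  -62.5]
62 [422.5 -67. ] [424.4 -63.4]
64 [423.7 -66.5] [424.7 -64.4]
66 [425.  -66.1] [425.1 -65.3]
70 [427.5 -65.1] [425.8 -67.2]
knob [243.92622951 109.79508197] [ 13  11  30  23 244] [[639.16923612 311.26788262  49.        ]] [[637.83947296 311.42393675  31.        ]]
scene cover (array([627., 302.]), np.float64(93.6), 473)
[497.5 417.8  26. ]
[508.1 244.3  26. ]
[334.  229.9  26. ]
```

Call:
servo_tool(
  plan=[
    [[-0.3, 0.53, 0.186, 0, 0, 0, 0], [-0.3, 0.53, 0.186, 0, 0, 0, 0], [-0.3, 0, 0, -0.7, 0, 0, 0], [-0.3, 0, 0, -1, 0, 0, 0], [-0.3, 0, 0, -1, 0, 0, 0]],
  ],
)

```text
t: 20.37
ee_pos: [629.5, 300.4, 196.4]
orientation: [-3.106, -0.464, -0.006]
ft_force: [1.0, 0.9, -0.6]
width: 58.8
grasp_force: 0.0
```

Call:
servo_tool(
  plan=[
    [[-0.3, 0, 0, -0.9, 0, 0, 0], [-0.3, 0, 0, -0.6, 0, 0, 0], [-0.3, 0, 0, -0.2, 0, 0, 0], [-0.3, 0, 0, 0, 0, 0, 0], [-0.3, 0, 0, 0, 0, 0, 0]],
  ],
)

```text
t: 20.78
ee_pos: [628.9, 300.8, 128.9]
orientation: [-3.107, -0.465, -0.002]
ft_force: [0.3, 0.1, 0.7]
width: 57.1
grasp_force: 0.0
```

```bash
python3 -c "
from h import *
C,im=snap('wrist','w9');print(readout.get_obs()['ee_pos'])
print('plate13',circ(C,im,13,[100],(628,301),tol=.8))
for z in (49,): print('knob',circ(C,im,z,[14],(628,301),span=10,tol=.8,step=.5))
"
```

```text
[629.39937793 301.22360183 129.90102405]
plate13 (array([628.5, 301. ]), np.float64(443.0), 3636)
knob (array([632. , 301.5]), np.float64(72.1), 557)
```

View pics/w9.png

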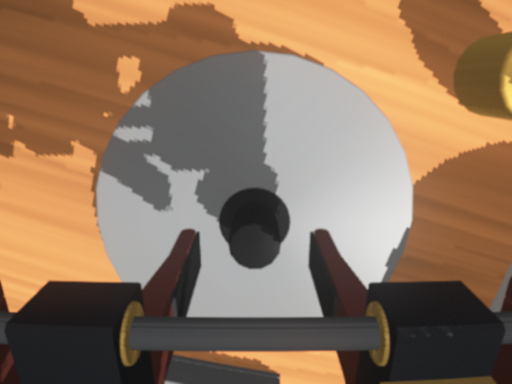

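The knob at (254,240) sits between the fingers and the plate centre is confirmed at (628.5,301).

Call:
servo_tool(
  plan=[
    [[-0.3, 0, 0, -0.4, 0, 0, 0], [-0.3, 0, 0, -0.3, 0, 0, 0], [-0.3, 0, 0, -0.1, 0, 0, 0], [-0.3, 0, 0, 0, 0, 0, 0], [-0.3, 0, 0, 0, 0, 0, 0]],
  ],
)

```text
t: 21.25
ee_pos: [627.9, 301.0, 95.4]
orientation: [3.107, 0.466, -0.001]
ft_force: [0.9, -0.0, 0.2]
width: 56.8
grasp_force: 0.0
```

Call:
servo_tool(
  plan=[
    [[1, 0, 0, 0, 0, 0, 0], [1, 0, 0, 0, 0, 0, 0], [1, 0, 0, 0, 0, 0, 0], [1, 0, 0, 0, 0, 0, 0], [1, 0, 0, 0, 0, 0, 0]],
  ],
)

```text
t: 21.67
ee_pos: [628.3, 301.1, 96.2]
orientation: [-3.107, -0.466, -0.001]
ft_force: [-0.1, -0.0, 2.2]
width: 27.5
grasp_force: 30.1
```

Call:
servo_tool(
  plan=[
    [[1, 0, 0, 0, 0, 0, 0], [1, 0, 0, 0, 0, 0, 0], [1, 0, 0, 0, 0, 0, 0], [1, 0, 0, 0, 0, 0, 0], [1, 0, 0, 0, 0, 0, 0]],
  ],
)

```text
t: 22.08
ee_pos: [628.3, 301.1, 96.2]
orientation: [-3.107, -0.466, -0.001]
ft_force: [-0.6, -1.3, 4.4]
width: 27.3
grasp_force: 30.0
```

Call:
servo_tool(
  plan=[
    [[1, 0, 0, 0.1, 0, 0, 0], [1, 0, 0, 0.3, 0, 0, 0], [1, 0, 0, 0.6, 0, 0, 0], [1, 0, 0, 0.9, 0, 0, 0], [1, 0, 0, 0.9, 0, 0, 0]],
  ],
)

```text
t: 22.5
ee_pos: [627.2, 300.7, 208.3]
orientation: [3.106, 0.466, -0.005]
ft_force: [0.8, -0.1, -2.0]
width: 27.6
grasp_force: 30.0
```

Call:
servo_tool(
  plan=[
    [[1, 0, 0, 0.9, 0, 0, 0], [1, 0, 0, 0.6, 0, 0, 0], [1, 0, 0, 0.2, 0, 0, 0], [1, 0, 0, 0, 0, 0, 0], [1, 0, 0, 0, 0, 0, 0]],
  ],
)

```text
t: 22.92
ee_pos: [627.6, 300.8, 275.1]
orientation: [3.107, 0.466, -0.002]
ft_force: [-0.8, -0.2, -2.8]
width: 27.4
grasp_force: 30.0
```

Call:
servo_tool(
  plan=[
    [[1, -0.06, -0.402, 0, 0, 0, 0], [1, -0.115, -0.804, 0, 0, 0, 0], [1, -0.115, -0.804, 0, 0, 0, 0], [1, -0.115, -0.804, 0, 0, 0, 0], [1, -0.115, -0.804, 0, 0, 0, 0]],
  ],
)

```text
t: 23.33
ee_pos: [605.5, 154.1, 273.0]
orientation: [3.106, 0.467, -0.008]
ft_force: [0.0, 0.2, -1.7]
width: 27.7
grasp_force: 30.0
```

Call:
servo_tool(
  plan=[
    [[1, -0.115, -0.804, 0, 0, 0, 0], [1, -0.115, -0.804, 0, 0, 0, 0], [1, -0.115, -0.804, 0, 0, 0, 0], [1, -0.115, -0.804, 0, 0, 0, 0], [1, -0.055, -0.402, 0, 0, 0, 0]],
  ],
)

```text
t: 23.75
ee_pos: [584.3, 7.9, 273.3]
orientation: [3.107, 0.463, -0.008]
ft_force: [0.0, 0.1, -1.0]
width: 27.6
grasp_force: 30.0
```

Call:
servo_tool(
  plan=[
    [[1, 0, 0, 0, 0, 0, 0], [1, 0, 0, 0, 0, 0, 0], [1, 0, 0, 0, 0, 0, 0], [1, 0, 0, 0, 0, 0, 0], [1, 0, 0, 0, 0, 0, 0]],
  ],
)

```text
t: 24.17
ee_pos: [586.7, 12.6, 275.4]
orientation: [-3.106, -0.468, 0.001]
ft_force: [0.4, 0.8, -2.2]
width: 27.6
grasp_force: 30.0
```

```bash
python3 -c "
from h import *
C,im=snap('wrist','w10');o=readout.get_obs();print(o['ee_pos'],o['orientation'])
z=o['ee_pos'][2]-96.2+13
print('plate',circ(C,im,z,[100],(587,11.6),span=12,tol=.8),'rim outer',circ(C,im,142,[96],(587,11.6),span=12,tol=.8))
S,ims=snap('side','w10s')
cv2.imwrite('pics/w10c.png',np.hstack([cv2.resize(im,(400,300)),cv2.resize(ims[130:250,190:350],(400,300))]))"
```

```text
[586.74802372  12.60903754 275.57629819] [-3.10636562e+00 -4.68270060e-01  5.96875079e-04]
plate (array([586. ,  12.6]), np.float64(424.5), 2930) rim outer (array([597. ,  16.1]), np.float64(149.6), 2060)
```

View pics/w10c.png

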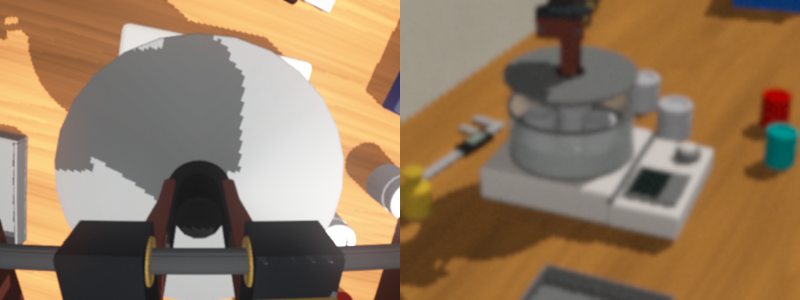

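The side view shows the cover held level above the shield, and the wrist view shows the plate centred within about 1 mm. I'll lower it.

Call:
servo_tool(
  plan=[
    [[1, 0.015, 0, -0.3, 0, 0, 0], [1, 0, 0, -0.35, 0, 0, 0], [1, 0, 0, -0.2, 0, 0, 0], [1, 0, 0, 0, 0, 0, 0], [1, 0, 0, 0, 0, 0, 0]],
  ],
)

```text
t: 24.68
ee_pos: [587.0, 11.8, 241.0]
orientation: [-3.107, -0.466, 0.003]
ft_force: [1.0, -0.0, -1.1]
width: 27.5
grasp_force: 30.0
```

Call:
servo_tool(
  plan=[
    [[1, 0, 0, -0.06, 0, 0, 0], [1, 0, 0, -0.06, 0, 0, 0], [1, 0, 0, 0, 0, 0, 0], [1, 0, 0, 0, 0, 0, 0], [1, 0, 0, 0, 0, 0, 0]],
  ],
)

```text
t: 25.1
ee_pos: [587.5, 11.6, 237.4]
orientation: [3.107, 0.466, 0.001]
ft_force: [0.2, 0.0, -2.4]
width: 27.8
grasp_force: 30.0
```

Call:
servo_tool(
  plan=[
    [[1, 0, 0, -0.04, 0, 0, 0], [1, 0, 0, -0.02, 0, 0, 0], [1, 0, 0, 0, 0, 0, 0], [1, 0, 0, 0, 0, 0, 0]],
  ],
)

```text
t: 25.43
ee_pos: [587.3, 11.6, 234.6]
orientation: [-3.107, -0.466, 0.0]
ft_force: [0.4, -0.1, -2.2]
width: 27.5
grasp_force: 30.0
```

Call:
servo_tool(
  plan=[
    [[1, 0, 0, -0.04, 0, 0, 0], [1, 0, 0, -0.03, 0, 0, 0], [1, 0, 0, 0, 0, 0, 0], [1, 0, 0, 0, 0, 0, 0]],
  ],
)

```text
t: 25.77
ee_pos: [587.3, 11.6, 231.7]
orientation: [-3.107, -0.466, 0.001]
ft_force: [-0.3, 1.5, -1.8]
width: 27.4
grasp_force: 30.0
```

Call:
servo_tool(
  plan=[
    [[1, 0, 0, -0.025, 0, 0, 0], [1, 0, 0, 0, 0, 0, 0], [1, 0, 0, 0, 0, 0, 0]],
  ],
)

```text
t: 26.02
ee_pos: [587.3, 11.7, 230.8]
orientation: [-3.107, -0.466, 0.0]
ft_force: [0.3, 0.4, -2.7]
width: 27.5
grasp_force: 30.0
```

Call:
servo_tool(
  plan=[
    [[1, 0, 0, -0.02, 0, 0, 0], [1, 0, 0, 0, 0, 0, 0], [1, 0, 0, 0, 0, 0, 0]],
  ],
)

```text
t: 26.27
ee_pos: [587.5, 11.6, 230.1]
orientation: [3.107, 0.466, 0.0]
ft_force: [0.3, 0.1, -1.4]
width: 27.4
grasp_force: 30.0
```

Call:
servo_tool(
  plan=[
    [[1, 0, 0, -0.015, 0, 0, 0], [1, 0, 0, 0, 0, 0, 0], [1, 0, 0, 0, 0, 0, 0]],
  ],
)

```text
t: 26.52
ee_pos: [587.5, 11.7, 230.1]
orientation: [3.107, 0.466, 0.001]
ft_force: [-2.6, 0.1, 5.6]
width: 27.6
grasp_force: 30.0
```

Call:
servo_tool(
  plan=[
    [[-0.1, 0, 0, 0, 0, 0, 0], [-0.1, 0, 0, 0, 0, 0, 0], [-0.1, 0, 0, 0, 0, 0, 0], [-0.1, 0, 0, 0, 0, 0, 0], [-0.1, 0, 0, 0.3, 0, 0, 0]],
  ],
)

```text
t: 26.93
ee_pos: [586.2, 11.6, 239.7]
orientation: [-3.106, -0.466, 0.006]
ft_force: [-0.1, -0.7, -1.3]
width: 48.3
grasp_force: 0.0
```

Call:
servo_tool(
  plan=[
    [[-0.1, 0, 0, 0.7, 0, 0, 0], [-0.1, 0, 0, 0.8, 0, 0, 0], [1, -0.813, -0.388, 0, 0, 0, 0], [1, -0.813, -0.388, 0, 0, 0, 0], [1, -0.813, -0.388, 0, 0, 0, 0]],
  ],
)

```text
t: 27.35
ee_pos: [489.1, -35.2, 302.7]
orientation: [3.106, 0.467, 0.003]
ft_force: [0.4, -0.8, -0.4]
width: 31.6
grasp_force: 0.0
```

Call:
servo_tool(
  plan=[
    [[1, -0.813, -0.388, 0, 0, 0, 0], [1, -0.813, -0.388, 0, 0, 0, 0], [1, 0, 0, 0, 0, 0, 0], [1, 0, 0, 0, 0, 0, 0], [1, 0, 0, 0, 0, 0, 0]],
  ],
)

```text
t: 27.77
ee_pos: [425.7, -66.1, 302.5]
orientation: [3.106, 0.465, 0.004]
ft_force: [-0.1, -0.0, -0.2]
width: 1.5
grasp_force: 0.0
```

```bash
python3 -c "
from h import *
C,im=snap('wrist','w11');print(readout.get_obs()['ee_pos'])
S,ims=snap('side','w11s'); T,it=snap('scene','w11t')
for z in(60,66): print(ray(T,(205.9,195),z))
cv2.imwrite('pics/w11c.png',np.vstack([np.hstack([cv2.resize(im,(400,300)),cv2.resize(ims[130:250,190:350],(400,300))]),cv2.resize(it[130:280,160:360],(400,300)).repeat(2,0)[:300].repeat(1,1) if 0 else np.hstack([cv2.resize(it[130:280,160:360],(400,300)),np.zeros((300,400,3),np.uint8)])]))
print('plate147',circ(C,im,147,[100],(587,11.6),span=15,tol=.8))
print('plate142',circ(T,it,147,[100],(587,11.6),span=15,tol=.8))"
```

```text
[426.11715901 -65.92846787 302.31828064]
[[420.32906425 -60.77332001  60.        ]]
[[424.88951903 -61.81640695  66.        ]]
plate147 (array([589.5,  12.1]), np.float64(258.7), 1613)
plate142 (array([584.5,  12.6]), np.float64(62.2), 508)
```

View pics/w11c.png

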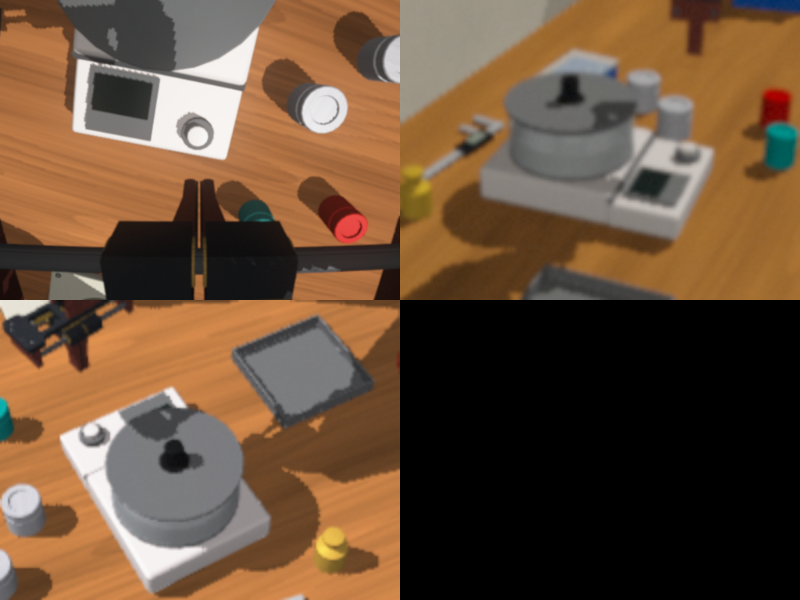

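The cover sits home and level. In the wrist view the key top is at about (252,169), so I refine its position from there.

```bash
python3 -c "
from h import *
C=cam('wrist'); im=cv2.imread('pics/w11.png')
g=cv2.cvtColor(im,cv2.COLOR_BGR2GRAY)[140:198,222:282]; m=(g>215).astype(np.uint8)
n,l,st,c=cv2.connectedComponentsWithStats(m)
for k in range(1,n):
  if st[k,4]>100:print(st[k],c[k]+[222,140])
  if 200<st[k,4]<1200:
    for z in(54,58,62,66): print(z,ray(C,c[k]+[222,140],z)[0].round(1), 'diam',2*np.sqrt(st[k,4]/np.pi)*np.linalg.norm(ray(C,(253,169),z)-ray(C,(252,169),z)))
"
```

```text
[   0    0   60   58 1621] [254.96607033 167.85934608]
[ 19  23  25  24 470] [252.91489362 174.40212766]
54 [422.7 -65.6  54. ] diam 24.067273172074326
58 [423.7 -65.3  58. ] diam 23.774388266253503
62 [424.7 -65.1  62. ] diam 23.481503360432683
66 [425.7 -64.8  66. ] diam 23.18861845461162
```

Call:
servo_tool(
  plan=[
    [[1, 0, 0.015, -0.5, 0, 0, 0], [1, 0, 0, -0.9, 0, 0, 0], [1, 0, 0, -0.9, 0, 0, 0], [1, 0, 0, -0.7, 0, 0, 0], [1, 0, 0, -0.4, 0, 0, 0]],
  ],
)

```text
t: 28.33
ee_pos: [424.3, -64.7, 162.6]
orientation: [-3.105, -0.468, 0.005]
ft_force: [-0.6, 0.4, 0.4]
width: 0.1
grasp_force: 0.0
```

Call:
servo_tool(
  plan=[
    [[1, 0, 0, -0.15, 0, 0, 0], [1, 0, 0, 0, 0, 0, 0], [1, 0, 0, 0, 0, 0, 0], [1, 0, 0, 0, 0, 0, 0], [1, 0, 0, 0, 0, 0, 0]],
  ],
)

```text
t: 28.75
ee_pos: [425.7, -65.4, 160.6]
orientation: [3.106, 0.466, 0.004]
ft_force: [-0.1, 0.5, -0.4]
width: 0.4
grasp_force: 0.0
```

Call:
servo_tool(
  plan=[
    [[1, 0, 0, -0.06, 0, 0, 0], [1, 0, 0, -0.06, 0, 0, 0], [1, 0, 0, 0, 0, 0, 0], [1, 0, 0, 0, 0, 0, 0]],
  ],
)

```text
t: 29.08
ee_pos: [424.7, -65.3, 154.8]
orientation: [3.107, 0.466, 0.0]
ft_force: [0.5, -0.2, -0.7]
width: 0.6
grasp_force: 0.0
```

Call:
servo_tool(
  plan=[
    [[1, 0, 0, -0.06, 0, 0, 0], [1, 0, 0, 0, 0, 0, 0], [1, 0, 0, 0, 0, 0, 0], [1, 0, 0, 0, 0, 0, 0]],
  ],
)

```text
t: 29.42
ee_pos: [424.7, -65.4, 152.2]
orientation: [-3.107, -0.466, 0.0]
ft_force: [0.3, 0.2, 0.7]
width: 0.5
grasp_force: 0.0
```

Call:
servo_tool(
  plan=[
    [[1, 0, 0, -0.06, 0, 0, 0], [1, 0, 0, -0.02, 0, 0, 0], [1, 0, 0, 0, 0, 0, 0], [1, 0, 0, 0, 0, 0, 0]],
  ],
)

```text
t: 29.75
ee_pos: [424.9, -65.4, 149.1]
orientation: [3.107, 0.466, 0.0]
ft_force: [0.5, 0.2, 2.1]
width: 0.2
grasp_force: 0.6
```

Call:
servo_tool(
  plan=[
    [[1, 0, 0, -0.05, 0, 0, 0], [1, 0, 0, 0, 0, 0, 0], [1, 0, 0, 0, 0, 0, 0]],
  ],
)

```text
t: 30.0
ee_pos: [424.9, -65.4, 147.1]
orientation: [3.107, 0.466, 0.0]
ft_force: [0.3, -0.2, 1.5]
width: 0.4
grasp_force: 1.1
```

Call:
servo_tool(
  plan=[
    [[1, 0, 0, -0.05, 0, 0, 0], [1, 0, 0, 0, 0, 0, 0], [1, 0, 0, 0, 0, 0, 0]],
  ],
)

```text
t: 30.25
ee_pos: [424.9, -65.4, 145.1]
orientation: [3.107, 0.466, 0.0]
ft_force: [0.5, 0.6, 3.1]
width: 0.5
grasp_force: 1.7
```

Call:
servo_tool(
  plan=[
    [[1, 0, 0, -0.04, 0, 0, 0], [1, 0, 0, 0, 0, 0, 0], [1, 0, 0, 0, 0, 0, 0]],
  ],
)

```text
t: 30.5
ee_pos: [424.9, -65.4, 144.1]
orientation: [3.107, 0.466, 0.001]
ft_force: [-1.8, 0.8, 14.9]
width: 0.2
grasp_force: 7.3
```

The key bottomed out at 15 N, so the press is complete. I'll lift off and go back to the cover.

Call:
servo_tool(
  plan=[
    [[1, 0, 0, 0, 0, 0, 0], [1, 0, 0, 0.2, 0, 0, 0], [1, 0, 0, 0.8, 0, 0, 0], [-0.3, 0, 0, 1, 0, 0, 0], [-0.3, 0, 0, 1, 0, 0, 0]],
  ],
)

```text
t: 30.92
ee_pos: [423.6, -65.1, 264.1]
orientation: [-3.106, -0.466, 0.005]
ft_force: [1.2, -0.9, -0.1]
width: 10.1
grasp_force: 0.0
```

Call:
servo_tool(
  plan=[
    [[-0.3, 0, 0, 0.9, 0, 0, 0], [-0.3, 0.4, 0.19, 0, 0, 0, 0], [-0.3, 0.4, 0.19, 0, 0, 0, 0], [-0.3, 0, 0, 0, 0, 0, 0], [-0.3, 0, 0, 0, 0, 0, 0]],
  ],
)

```text
t: 31.33
ee_pos: [456.5, -49.9, 299.2]
orientation: [-3.106, -0.468, 0.002]
ft_force: [0.4, 0.6, 0.3]
width: 44.0
grasp_force: 0.0
```

Call:
servo_tool(
  plan=[
    [[-0.3, 0, 0, 0, 0, 0, 0], [-0.3, 0, 0, 0, 0, 0, 0], [-0.3, 0, 0, 0, 0, 0, 0]],
  ],
)

```text
t: 31.58
ee_pos: [455.9, -50.3, 298.9]
orientation: [-3.106, -0.465, 0.003]
ft_force: [-0.9, 0.3, 0.8]
width: 57.1
grasp_force: 0.0
```

```bash
python3 -c "
from h import *
C,im=snap('wrist','w12');print(readout.get_obs()['ee_pos'])
print('plate147',circ(C,im,147,[100],(587,11.6),span=30,tol=.8))
T,it=snap('scene','w12t')
print('scene plate',circ(T,it,147,[100],(587,11.6),span=15,tol=.8))
"
```

```text
[456.08549525 -50.32610329 299.01324459]
plate147 (array([590. ,  12.1]), np.float64(293.3), 2275)
scene plate (array([590. ,  12.1]), np.float64(62.0), 586)
```

Call:
servo_tool(
  plan=[
    [[-0.3, 0.822, 0.388, 0, 0, 0, 0], [-0.3, 0.822, 0.388, 0, 0, 0, 0], [-0.3, 0.822, 0.388, 0, 0, 0, 0], [-0.3, 0.822, 0.388, 0, 0, 0, 0], [-0.3, 0, 0, 0, 0, 0, 0]],
  ],
)

```text
t: 32.1
ee_pos: [593.1, 13.9, 299.5]
orientation: [-3.106, -0.468, -0.006]
ft_force: [-0.9, 0.0, 0.9]
width: 56.9
grasp_force: 0.0
```

Call:
servo_tool(
  plan=[
    [[-0.3, 0, 0, 0, 0, 0, 0], [-0.3, 0, 0, -0.5, 0, 0, 0], [-0.3, 0, 0, -0.7, 0, 0, 0], [-0.3, 0, 0, -0.4, 0, 0, 0], [-0.3, 0, 0, -0.1, 0, 0, 0]],
  ],
)

```text
t: 32.52
ee_pos: [585.1, 11.2, 228.5]
orientation: [-3.106, -0.465, 0.01]
ft_force: [0.2, 1.2, -0.0]
width: 57.0
grasp_force: 0.0
```

Call:
servo_tool(
  plan=[
    [[-0.3, 0, 0, 0, 0, 0, 0], [-0.3, 0, 0, 0, 0, 0, 0], [1, 0, 0, 0, 0, 0, 0], [1, 0, 0, 0, 0, 0, 0], [1, 0, 0, 0, 0, 0, 0]],
  ],
)

```text
t: 32.93
ee_pos: [588.7, 11.9, 232.6]
orientation: [3.107, 0.466, 0.003]
ft_force: [-0.3, -1.0, -0.6]
width: 40.6
grasp_force: 0.0
```

Call:
servo_tool(
  plan=[
    [[1, 0, 0, 0, 0, 0, 0], [1, 0, 0, 0, 0, 0, 0], [1, 0, 0, 0, 0, 0, 0], [1, 0, 0, 0, 0, 0, 0], [1, 0, 0, 0, 0, 0, 0]],
  ],
)

```text
t: 33.35
ee_pos: [588.5, 11.9, 231.9]
orientation: [3.107, 0.466, 0.001]
ft_force: [-1.4, 0.7, 5.9]
width: 27.7
grasp_force: 30.0
```

Call:
servo_tool(
  plan=[
    [[1, 0, 0, 0.05, 0, 0, 0], [1, 0, 0, 0.1, 0, 0, 0], [1, 0, 0, 0.2, 0, 0, 0], [1, 0, 0, 0.5, 0, 0, 0], [1, 0, 0, 0.4, 0, 0, 0]],
  ],
)

```text
t: 33.77
ee_pos: [588.1, 11.9, 282.2]
orientation: [-3.107, -0.466, 0.002]
ft_force: [0.5, 0.4, -2.5]
width: 27.8
grasp_force: 30.0
```

Call:
servo_tool(
  plan=[
    [[1, 0.055, 0.402, 0, 0, 0, 0], [1, 0.11, 0.804, 0, 0, 0, 0], [1, 0.11, 0.804, 0, 0, 0, 0], [1, 0.11, 0.804, 0, 0, 0, 0], [1, 0.11, 0.804, 0, 0, 0, 0]],
  ],
)

```text
t: 34.18
ee_pos: [608.1, 157.9, 282.0]
orientation: [-3.107, -0.465, -0.0]
ft_force: [0.1, -0.0, -2.2]
width: 27.6
grasp_force: 30.0
```

Call:
servo_tool(
  plan=[
    [[1, 0.11, 0.804, 0, 0, 0, 0], [1, 0.11, 0.804, 0, 0, 0, 0], [1, 0.11, 0.804, 0, 0, 0, 0], [1, 0.11, 0.804, 0, 0, 0, 0], [1, 0.06, 0.402, 0, 0, 0, 0]],
  ],
)

```text
t: 34.6
ee_pos: [628.0, 304.9, 281.8]
orientation: [-3.105, -0.469, -0.001]
ft_force: [-0.5, -1.0, -1.7]
width: 27.7
grasp_force: 30.0
```

Call:
servo_tool(
  plan=[
    [[1, 0, 0, -0.5, 0, 0, 0], [1, 0, 0, -0.9, 0, 0, 0], [1, 0, 0, -0.9, 0, 0, 0], [1, 0, 0, -0.9, 0, 0, 0], [1, 0, 0, -0.6, 0, 0, 0]],
  ],
)

```text
t: 35.02
ee_pos: [626.6, 300.3, 126.2]
orientation: [3.106, 0.466, -0.006]
ft_force: [-0.2, -0.5, -1.6]
width: 27.9
grasp_force: 30.0
```

Call:
servo_tool(
  plan=[
    [[1, 0, 0, -0.3, 0, 0, 0], [1, 0, 0, -0.1, 0, 0, 0], [1, 0, 0, 0, 0, 0, 0], [1, 0, 0, 0, 0, 0, 0], [1, 0, 0, 0, 0, 0, 0]],
  ],
)

```text
t: 35.43
ee_pos: [629.3, 301.8, 115.7]
orientation: [-3.106, -0.466, -0.005]
ft_force: [-0.3, 0.0, -1.6]
width: 27.7
grasp_force: 30.0
```

Call:
servo_tool(
  plan=[
    [[1, 0, 0, -0.15, 0, 0, 0], [1, 0, 0, -0.1, 0, 0, 0], [1, 0, 0, -0.05, 0, 0, 0], [1, 0, 0, 0, 0, 0, 0], [1, 0, 0, 0, 0, 0, 0]],
  ],
)

```text
t: 35.85
ee_pos: [627.9, 301.3, 101.3]
orientation: [3.107, 0.466, -0.001]
ft_force: [0.4, -1.1, -1.9]
width: 27.5
grasp_force: 30.0
```

Call:
servo_tool(
  plan=[
    [[1, 0, 0, -0.04, 0, 0, 0], [1, 0, 0, -0.03, 0, 0, 0], [1, 0, 0, 0, 0, 0, 0], [1, 0, 0, 0, 0, 0, 0]],
  ],
)

```text
t: 36.18
ee_pos: [628.0, 301.3, 98.6]
orientation: [3.107, 0.466, -0.0]
ft_force: [-0.9, 0.1, -1.8]
width: 27.3
grasp_force: 30.0
```

Call:
servo_tool(
  plan=[
    [[1, 0, 0, -0.02, 0, 0, 0], [1, 0, 0, -0.01, 0, 0, 0], [1, 0, 0, 0, 0, 0, 0], [1, 0, 0, 0, 0, 0, 0]],
  ],
)

```text
t: 36.52
ee_pos: [628.2, 301.4, 98.0]
orientation: [-3.107, -0.466, -0.001]
ft_force: [-2.5, -1.1, 4.0]
width: 27.5
grasp_force: 30.0
```

Call:
servo_tool(
  plan=[
    [[-0.1, 0, 0, 0, 0, 0, 0], [-0.1, 0, 0, 0, 0, 0, 0], [-0.1, 0, 0, 0, 0, 0, 0], [-0.1, 0, 0, 0, 0, 0, 0], [-0.1, 0, 0, 0.2, 0, 0, 0]],
  ],
)

```text
t: 36.93
ee_pos: [627.2, 301.0, 104.1]
orientation: [3.106, 0.466, -0.004]
ft_force: [-0.7, -0.1, -0.0]
width: 47.9
grasp_force: 0.0
```

Call:
servo_tool(
  plan=[
    [[-0.1, 0, 0, 0.8, 0, 0, 0], [-0.1, 0, 0, 1, 0, 0, 0], [-0.45, 0, 0, 1, 0, 0, 0], [-0.45, 0, 0, 1, 0, 0, 0], [-0.45, 0, 0, 1, 0, 0, 0]],
  ],
)

```text
t: 37.35
ee_pos: [627.8, 301.2, 300.0]
orientation: [-3.107, -0.466, -0.0]
ft_force: [0.5, 0.9, 0.5]
width: 63.1
grasp_force: 0.0
```

Call:
servo_tool(
  plan=[
    [[-0.45, -0.911, 0.029, 0, 0, 0, 0], [-0.45, -0.911, 0.029, 0, 0, 0, 0], [-0.45, -0.911, 0.029, 0, 0, 0, 0], [-0.45, -0.911, 0.029, 0, 0, 0, 0], [-0.45, -0.911, 0.029, 0, 0, 0, 0]],
  ],
)

```text
t: 37.77
ee_pos: [444.2, 306.9, 298.1]
orientation: [-3.107, -0.465, -0.001]
ft_force: [-0.6, 1.0, 1.0]
width: 63.6
grasp_force: 0.0
```

Call:
servo_tool(
  plan=[
    [[-0.45, -0.911, 0.029, 0, 0, 0, 0], [-0.45, -0.911, 0.029, 0, 0, 0, 0], [-0.45, 0, 0, 0, 0, 0, 0], [-0.45, 0, 0, 0, 0, 0, 0], [-0.45, 0, 0, 0, 0, 0, 0]],
  ],
)

```text
t: 38.18
ee_pos: [373.6, 310.0, 298.3]
orientation: [-3.106, -0.467, -0.003]
ft_force: [0.5, 0.6, 0.2]
width: 63.9
grasp_force: 0.0
```

```bash
python3 -c "
from h import *
C,im=snap('wrist','w13');print(readout.get_obs()['ee_pos']); np.save('w13C.npy',np.r_[C[2].ravel(),C[3]])
T,it=snap('scene','w13t'); print('cover',circ(T,it,13,[100],(628,301),span=15,tol=.8))
cv2.imwrite('pics/w13c.png',np.hstack([cv2.resize(im,(400,300)),cv2.resize(it[120:300,80:320],(400,300))]))"
```

```text
[374.1391629  309.92923117 298.18892129]
cover (array([625.5, 302. ]), np.float64(58.3), 374)
```

View pics/w13c.png

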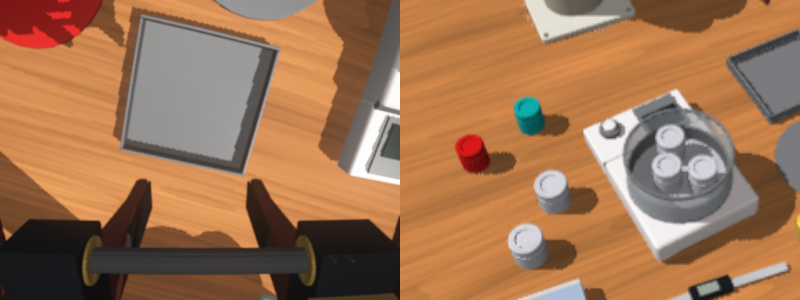

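The tray corners are at composite (140,15), (280,47), (244,175) and (121,149), and the three pistons still stand on the pan. That was the last allowed view, so I work from numbers from here on.

```bash
python3 -c "
from h import *
K,D,_,_=cam('wrist')
L=lambda f:(lambda a:(K,D,a[:9].reshape(3,3),a[9:]))(np.load(f))
W=L('w13C.npy'); q=np.array([(140,15),(280,47),(244,175),(121,149)])*1.28
P=ray(W,q,26)[:,:2]; print(P.round(1),P.mean(0),[np.linalg.norm(P[i]-P[i-1]).round(1) for i in range(4)])
A=L('w7C.npy'); im=cv2.imread('pics/w7.png')
for c in[(539.6,15.9),(594.6,-13.3),(623.8,41.7)]: print(circ(A,im,128,[26],c,span=10,tol=.8))
e=P[1]-P[0]; print(np.degrees(np.arctan2(e[1],e[0])))
T=cam('scene'); it=cv2.imread('pics/w13t.png')
for c in[(539.6,15.9),(594.6,-13.3),(623.8,41.7)]: print('s',circ(T,it,128,[26],c,span=15,tol=.8))
"
```

```text
[[490.  420.8]
 [505.8 243.8]
 [329.7 228.7]
 [315.8 404.9]] [410.32729203 324.55342191] [np.float64(175.0), np.float64(177.7), np.float64(176.8), np.float64(176.8)]
(array([540.1,  15.4]), np.float64(119.8), 1419)
(array([595.1, -12.8]), np.float64(125.7), 1263)
(array([624.8,  42.7]), np.float64(121.4), 1572)
-84.91602198660703
s (array([536.6,  16.4]), np.float64(22.7), 199)
s (array([592.1, -12.8]), np.float64(21.8), 199)
s (array([621.8,  39.2]), np.float64(18.8), 246)
```

Call:
servo_tool(
  plan=[
    [[-0.45, 0.463, -0.816, 0, 0, 0, 0], [-0.45, 0.463, -0.816, 0, 0, 0, 0], [-0.45, 0.463, -0.816, 0, 0, 0, 0], [-0.45, 0.463, -0.816, 0, 0, 0, 0], [-0.45, 0.463, -0.816, 0, 0, 0, 0]],
  ],
)

```text
t: 38.7
ee_pos: [467.4, 144.3, 297.5]
orientation: [-3.107, -0.465, -0.001]
ft_force: [0.1, 0.9, -0.2]
width: 63.6
grasp_force: 0.0
```

Call:
servo_tool(
  plan=[
    [[-0.45, 0.463, -0.816, 0, 0, 0, 0], [-0.45, 0.463, -0.816, 0, 0, 0, 0], [-0.45, 0.463, -0.816, 0, 0, 0, 0], [-0.45, 0.463, -0.816, 0, 0, 0, 0], [-0.45, 0, 0, 0, 0, 0, 0]],
  ],
)

```text
t: 39.12
ee_pos: [543.6, 10.1, 297.6]
orientation: [3.106, 0.457, 0.004]
ft_force: [-0.1, -0.0, -0.0]
width: 63.8
grasp_force: 0.0
```

Call:
servo_tool(
  plan=[
    [[-0.45, 0, 0, 0, 0, 0, 0], [-0.45, 0, 0, 0, 0, 0, 0], [-0.45, 0, 0, 0, 0, 0, 0], [-0.45, 0, 0, 0, 0, 0, 0], [-0.45, 0, 0, 0, 0, 0, 0]],
  ],
)

```text
t: 39.53
ee_pos: [539.3, 16.7, 297.5]
orientation: [-3.106, -0.469, 0.0]
ft_force: [-1.1, -0.4, -0.2]
width: 63.7
grasp_force: 0.0
```

```bash
cat > pan.py <<'E'
from h import *
import sys
C,im=snap('wrist',sys.argv[1]);print(readout.get_obs()['ee_pos'])
for c in[(539.6,15.9),(594.6,-13.3),(623.8,41.7)]: print(circ(C,im,128,[26],c,span=12,tol=.8))
E
python3 pan.py w14
```

```text
[539.40595442  16.65947118 297.60034616]
(array([540.1,  15.4]), np.float64(115.9), 1560)
(array([594.1, -12.8]), np.float64(121.9), 1414)
(array([623.3,  40.2]), np.float64(126.5), 1987)
```

Call:
servo_tool(
  plan=[
    [[-0.45, 0, 0, -0.5, 0, 0, 0], [-0.45, 0, 0, -0.8, 0, 0, 0], [-0.45, 0, 0, -0.5, 0, 0, 0], [-0.45, 0, 0, -0.3, 0, 0, 0], [-0.45, 0, 0, 0, 0, 0, 0]],
  ],
)

```text
t: 40.0
ee_pos: [538.0, 16.3, 211.0]
orientation: [-3.106, -0.468, 0.008]
ft_force: [-0.9, -0.0, 0.6]
width: 63.7
grasp_force: 0.0
```

Call:
servo_tool(
  plan=[
    [[-0.45, 0, 0, -0.4, 0, 0, 0], [-0.45, 0, 0, -0.4, 0, 0, 0], [-0.45, 0, 0, -0.14, 0, 0, 0], [-0.45, 0, 0, 0, 0, 0, 0], [-0.45, 0, 0, 0, 0, 0, 0]],
  ],
)

```text
t: 40.42
ee_pos: [540.0, 16.0, 176.6]
orientation: [3.107, 0.467, 0.001]
ft_force: [0.7, -1.1, -0.3]
width: 63.7
grasp_force: 0.0
```

Call:
servo_tool(
  plan=[
    [[1, 0, 0, 0, 0, 0, 0], [1, 0, 0, 0, 0, 0, 0], [1, 0, 0, 0, 0, 0, 0], [1, 0, 0, 0, 0, 0, 0], [1, 0, 0, 0, 0, 0, 0]],
  ],
)

```text
t: 40.83
ee_pos: [540.2, 15.8, 176.9]
orientation: [3.107, 0.466, 0.003]
ft_force: [-0.5, 1.1, 6.8]
width: 51.7
grasp_force: 30.0
```

Call:
servo_tool(
  plan=[
    [[1, 0, 0, 0.1, 0, 0, 0], [1, 0, 0, 0.4, 0, 0, 0], [1, 0, 0, 0.7, 0, 0, 0], [1, 0, 0, 0.8, 0, 0, 0], [1, 0, 0, 0.6, 0, 0, 0]],
  ],
)

```text
t: 41.25
ee_pos: [539.6, 15.7, 281.7]
orientation: [3.107, 0.466, 0.0]
ft_force: [1.3, 0.5, -1.7]
width: 51.5
grasp_force: 30.0
```

Call:
servo_tool(
  plan=[
    [[1, -0.489, 0.87, 0, 0, 0, 0], [1, -0.489, 0.87, 0, 0, 0, 0], [1, -0.489, 0.87, 0, 0, 0, 0], [1, -0.489, 0.87, 0, 0, 0, 0], [1, -0.489, 0.87, 0, 0, 0, 0]],
  ],
)

```text
t: 41.67
ee_pos: [440.4, 190.7, 280.0]
orientation: [3.107, 0.465, -0.0]
ft_force: [-0.2, 0.7, -3.2]
width: 51.4
grasp_force: 30.0
```

Call:
servo_tool(
  plan=[
    [[1, -0.489, 0.87, 0, 0, 0, 0], [1, -0.489, 0.87, 0, 0, 0, 0], [1, -0.489, 0.87, 0, 0, 0, 0], [1, -0.489, 0.87, 0, 0, 0, 0], [1, 0, 0, 0, 0, 0, 0]],
  ],
)

```text
t: 42.08
ee_pos: [360.7, 333.5, 280.2]
orientation: [-3.104, -0.473, 0.0]
ft_force: [1.4, -0.7, -1.3]
width: 51.5
grasp_force: 30.0
```

Call:
servo_tool(
  plan=[
    [[1, 0, 0, -0.5, 0, 0, 0], [1, 0, 0, -0.9, 0, 0, 0], [1, 0, 0, -0.9, 0, 0, 0], [1, 0, 0, -0.8, 0, 0, 0], [1, 0, 0, -0.5, 0, 0, 0]],
  ],
)

```text
t: 42.5
ee_pos: [362.5, 327.7, 133.2]
orientation: [3.105, 0.466, -0.005]
ft_force: [-0.3, -1.5, -2.3]
width: 51.3
grasp_force: 30.0
```

Call:
servo_tool(
  plan=[
    [[1, 0, 0, -0.2, 0, 0, 0], [1, 0, 0, -0.1, 0, 0, 0], [1, 0, 0, 0, 0, 0, 0], [1, 0, 0, 0, 0, 0, 0], [1, 0, 0, 0, 0, 0, 0]],
  ],
)

```text
t: 42.92
ee_pos: [364.4, 329.5, 125.2]
orientation: [-3.106, -0.466, -0.003]
ft_force: [-0.1, -0.2, -2.7]
width: 51.7
grasp_force: 30.0
```

Call:
servo_tool(
  plan=[
    [[1, 0, 0, -0.12, 0, 0, 0], [1, 0, 0, -0.07, 0, 0, 0], [1, 0, 0, -0.03, 0, 0, 0], [1, 0, 0, 0, 0, 0, 0], [1, 0, 0, 0, 0, 0, 0]],
  ],
)

```text
t: 43.33
ee_pos: [363.6, 328.9, 115.0]
orientation: [3.107, 0.466, -0.0]
ft_force: [-0.2, -0.3, -2.1]
width: 51.6
grasp_force: 30.0
```

Call:
servo_tool(
  plan=[
    [[1, 0, 0, -0.03, 0, 0, 0], [1, 0, 0, 0, 0, 0, 0], [1, 0, 0, 0, 0, 0, 0]],
  ],
)

```text
t: 43.58
ee_pos: [363.7, 328.9, 113.8]
orientation: [3.107, 0.466, -0.0]
ft_force: [0.3, -0.0, -2.3]
width: 51.5
grasp_force: 30.0
```

Call:
servo_tool(
  plan=[
    [[1, 0, 0, -0.02, 0, 0, 0], [1, 0, 0, 0, 0, 0, 0], [1, 0, 0, 0, 0, 0, 0]],
  ],
)

```text
t: 43.83
ee_pos: [363.6, 328.9, 113.0]
orientation: [-3.107, -0.466, 0.0]
ft_force: [0.4, 0.1, -3.2]
width: 51.6
grasp_force: 30.0
```

Call:
servo_tool(
  plan=[
    [[1, 0, 0, -0.02, 0, 0, 0], [1, 0, 0, 0, 0, 0, 0], [1, 0, 0, 0, 0, 0, 0]],
  ],
)

```text
t: 44.08
ee_pos: [363.6, 329.0, 112.9]
orientation: [-3.107, -0.466, -0.0]
ft_force: [-2.2, -1.6, 7.1]
width: 51.3
grasp_force: 30.0
```

Call:
servo_tool(
  plan=[
    [[1, 0, 0, -0.015, 0, 0, 0], [1, 0, 0, 0, 0, 0, 0], [1, 0, 0, 0, 0, 0, 0]],
  ],
)

```text
t: 44.33
ee_pos: [363.6, 329.0, 112.9]
orientation: [-3.107, -0.466, -0.0]
ft_force: [-3.9, -3.0, 15.1]
width: 52.0
grasp_force: 30.0
```

Call:
servo_tool(
  plan=[
    [[-0.45, 0, 0, 0.015, 0, 0, 0], [-0.45, 0, 0, 0, 0, 0, 0], [-0.45, 0, 0, 0, 0, 0, 0], [-0.45, 0, 0, 0.2, 0, 0, 0], [-0.45, 0, 0, 0.8, 0, 0, 0]],
  ],
)

```text
t: 44.75
ee_pos: [361.9, 327.4, 149.7]
orientation: [3.103, 0.465, -0.01]
ft_force: [-0.2, 0.8, -0.9]
width: 63.8
grasp_force: 0.0
```

Call:
servo_tool(
  plan=[
    [[-0.45, 0, 0, 1, 0, 0, 0], [-0.45, 0, 0, 1, 0, 0, 0], [-0.45, 0, 0, 1, 0, 0, 0], [-0.45, 0, 0, 0.7, 0, 0, 0], [-0.45, 0.524, -0.776, 0, 0, 0, 0]],
  ],
)

```text
t: 45.17
ee_pos: [385.3, 302.3, 306.9]
orientation: [-3.099, -0.472, -0.015]
ft_force: [0.8, 0.1, -0.2]
width: 63.6
grasp_force: 0.0
```

Call:
servo_tool(
  plan=[
    [[-0.45, 0.524, -0.776, 0, 0, 0, 0], [-0.45, 0.524, -0.776, 0, 0, 0, 0], [-0.45, 0.524, -0.776, 0, 0, 0, 0], [-0.45, 0.524, -0.776, 0, 0, 0, 0], [-0.45, 0.524, -0.776, 0, 0, 0, 0]],
  ],
)

```text
t: 45.58
ee_pos: [489.9, 141.0, 300.8]
orientation: [-3.107, -0.466, -0.001]
ft_force: [0.5, 1.0, 0.2]
width: 63.5
grasp_force: 0.0
```

Call:
servo_tool(
  plan=[
    [[-0.45, 0.524, -0.776, 0, 0, 0, 0], [-0.45, 0.524, -0.776, 0, 0, 0, 0], [-0.45, 0.524, -0.776, 0, 0, 0, 0], [-0.45, 0.524, -0.776, 0, 0, 0, 0], [-0.45, 0.524, -0.776, 0, 0, 0, 0]],
  ],
)

```text
t: 46.0
ee_pos: [594.8, -14.3, 300.7]
orientation: [-3.107, -0.466, 0.0]
ft_force: [0.7, -0.1, 0.0]
width: 63.5
grasp_force: 0.0
```

Call:
servo_tool(
  plan=[
    [[-0.45, 0, 0, 0, 0, 0, 0], [-0.45, 0, 0, 0, 0, 0, 0], [-0.45, 0, 0, 0, 0, 0, 0], [-0.45, 0, 0, 0, 0, 0, 0], [-0.45, 0, 0, 0, 0, 0, 0]],
  ],
)

```text
t: 46.42
ee_pos: [593.5, -11.2, 300.4]
orientation: [-3.106, -0.469, 0.001]
ft_force: [-1.2, -0.3, 0.6]
width: 63.8
grasp_force: 0.0
```

```bash
python3 pan.py w15; python3 -c "
from h import *
T,it=snap('scene','w15t')
print('tray piston',circ(T,it,64,[26],(364,329),span=15,tol=1)); print('cover',circ(T,it,13,[100],(628,301),span=15,tol=.8))"
```

```text
[593.60509339 -11.31687041 300.46009227]
(array([540.6,   3.9]), np.float64(50.4), 922)
(array([594.6, -13.3]), np.float64(122.9), 1105)
(array([625.8,  40.7]), np.float64(134.3), 1691)
tray piston (array([361. , 329.5]), np.float64(18.4), 132)
cover (array([626., 302.]), np.float64(67.1), 346)
```

Call:
servo_tool(
  plan=[
    [[-0.45, 0, 0, -0.5, 0, 0, 0], [-0.45, 0, 0, -0.8, 0, 0, 0], [-0.45, 0, 0, -0.5, 0, 0, 0], [-0.45, 0, 0, -0.3, 0, 0, 0], [-0.45, 0, 0, 0, 0, 0, 0]],
  ],
)

```text
t: 46.93
ee_pos: [592.7, -11.9, 213.8]
orientation: [-3.106, -0.467, 0.007]
ft_force: [-0.8, 0.3, -0.1]
width: 63.8
grasp_force: 0.0
```

Call:
servo_tool(
  plan=[
    [[-0.45, 0, 0, -0.4, 0, 0, 0], [-0.45, 0, 0, -0.4, 0, 0, 0], [-0.45, 0, 0, -0.21, 0, 0, 0], [-0.45, 0, 0, 0, 0, 0, 0], [-0.45, 0, 0, 0, 0, 0, 0]],
  ],
)

```text
t: 47.35
ee_pos: [594.6, -12.4, 176.5]
orientation: [3.107, 0.466, 0.001]
ft_force: [0.7, 0.1, 0.2]
width: 63.6
grasp_force: 0.0
```

Call:
servo_tool(
  plan=[
    [[1, 0, 0, 0, 0, 0, 0], [1, 0, 0, 0, 0, 0, 0], [1, 0, 0, 0, 0, 0, 0], [1, 0, 0, 0, 0, 0, 0], [1, 0, 0, 0, 0, 0, 0]],
  ],
)

```text
t: 47.77
ee_pos: [594.9, -12.6, 177.0]
orientation: [3.106, 0.466, 0.003]
ft_force: [-1.3, 0.3, 7.1]
width: 51.6
grasp_force: 30.0
```

Call:
servo_tool(
  plan=[
    [[1, 0, 0, 0.1, 0, 0, 0], [1, 0, 0, 0.4, 0, 0, 0], [1, 0, 0, 0.7, 0, 0, 0], [1, 0, 0, 0.8, 0, 0, 0], [1, 0, 0, 0.6, 0, 0, 0]],
  ],
)

```text
t: 48.18
ee_pos: [594.1, -12.5, 281.6]
orientation: [-3.107, -0.466, -0.0]
ft_force: [0.1, 0.8, -1.9]
width: 51.6
grasp_force: 30.0
```

Call:
servo_tool(
  plan=[
    [[1, -0.488, 0.868, 0, 0, 0, 0], [1, -0.488, 0.868, 0, 0, 0, 0], [1, -0.488, 0.868, 0, 0, 0, 0], [1, -0.488, 0.868, 0, 0, 0, 0], [1, -0.488, 0.868, 0, 0, 0, 0]],
  ],
)

```text
t: 48.6
ee_pos: [495.0, 162.1, 279.9]
orientation: [3.107, 0.465, -0.001]
ft_force: [0.4, -0.2, -2.2]
width: 51.5
grasp_force: 30.0
```

Call:
servo_tool(
  plan=[
    [[1, -0.488, 0.868, 0, 0, 0, 0], [1, -0.488, 0.868, 0, 0, 0, 0], [1, -0.488, 0.868, 0, 0, 0, 0], [1, -0.488, 0.868, 0, 0, 0, 0], [1, 0, 0, 0, 0, 0, 0]],
  ],
)

```text
t: 49.02
ee_pos: [415.2, 304.5, 279.9]
orientation: [-3.104, -0.473, 0.002]
ft_force: [-0.7, -0.3, -2.4]
width: 51.8
grasp_force: 30.0
```

Call:
servo_tool(
  plan=[
    [[1, 0, 0, 0, 0, 0, 0], [1, 0, 0, 0, 0, 0, 0], [1, 0, 0, 0, 0, 0, 0], [1, 0, 0, 0, 0, 0, 0]],
  ],
)

```text
t: 49.35
ee_pos: [419.1, 298.8, 279.8]
orientation: [3.107, 0.463, -0.0]
ft_force: [0.0, 0.7, -2.6]
width: 51.7
grasp_force: 30.0
```

Call:
servo_tool(
  plan=[
    [[1, 0, 0, -0.5, 0, 0, 0], [1, 0, 0, -0.9, 0, 0, 0], [1, 0, 0, -0.9, 0, 0, 0], [1, 0, 0, -0.8, 0, 0, 0], [1, 0, 0, -0.5, 0, 0, 0]],
  ],
)

```text
t: 49.77
ee_pos: [418.2, 298.1, 133.1]
orientation: [3.106, 0.462, -0.004]
ft_force: [-0.0, -0.3, -2.4]
width: 51.6
grasp_force: 30.0
```

Call:
servo_tool(
  plan=[
    [[1, 0, 0, -0.2, 0, 0, 0], [1, 0, 0, -0.1, 0, 0, 0], [1, 0, 0, 0, 0, 0, 0], [1, 0, 0, 0, 0, 0, 0], [1, 0, 0, 0, 0, 0, 0]],
  ],
)

```text
t: 50.18
ee_pos: [419.5, 300.3, 125.3]
orientation: [-3.106, -0.465, -0.004]
ft_force: [-0.4, -0.5, -2.6]
width: 51.6
grasp_force: 30.0
```

Call:
servo_tool(
  plan=[
    [[1, 0, 0, -0.12, 0, 0, 0], [1, 0, 0, -0.08, 0, 0, 0], [1, 0, 0, -0.05, 0, 0, 0], [1, 0, 0, 0, 0, 0, 0], [1, 0, 0, 0, 0, 0, 0]],
  ],
)

```text
t: 50.6
ee_pos: [418.4, 300.0, 113.8]
orientation: [3.107, 0.466, -0.0]
ft_force: [-0.5, -0.2, -2.0]
width: 51.3
grasp_force: 30.0
```

Call:
servo_tool(
  plan=[
    [[1, 0, 0, -0.03, 0, 0, 0], [1, 0, 0, 0, 0, 0, 0], [1, 0, 0, 0, 0, 0, 0]],
  ],
)

```text
t: 50.85
ee_pos: [418.6, 300.1, 113.0]
orientation: [-3.107, -0.466, -0.0]
ft_force: [-1.6, 0.1, 4.3]
width: 51.4
grasp_force: 30.0
```

Call:
servo_tool(
  plan=[
    [[1, 0, 0, -0.01, 0, 0, 0], [1, 0, 0, 0, 0, 0, 0], [1, 0, 0, 0, 0, 0, 0]],
  ],
)

```text
t: 51.1
ee_pos: [418.6, 300.1, 113.0]
orientation: [-3.107, -0.466, -0.001]
ft_force: [-2.9, -1.2, 9.0]
width: 51.7
grasp_force: 30.0
```

Call:
servo_tool(
  plan=[
    [[-0.45, 0, 0, 0, 0, 0, 0], [-0.45, 0, 0, 0, 0, 0, 0], [-0.45, 0, 0, 0, 0, 0, 0], [-0.45, 0, 0, 0.2, 0, 0, 0], [-0.45, 0, 0, 0.8, 0, 0, 0]],
  ],
)

```text
t: 51.52
ee_pos: [416.6, 298.6, 149.5]
orientation: [3.103, 0.465, -0.011]
ft_force: [-0.4, -0.3, 0.1]
width: 63.6
grasp_force: 0.0
```

Call:
servo_tool(
  plan=[
    [[-0.45, 0, 0, 1, 0, 0, 0], [-0.45, 0, 0, 1, 0, 0, 0], [-0.45, 0, 0, 1, 0, 0, 0], [-0.45, 0, 0, 0.7, 0, 0, 0], [-0.45, 0.57, -0.719, 0, 0, 0, 0]],
  ],
)

```text
t: 51.93
ee_pos: [441.7, 275.2, 307.1]
orientation: [-3.1, -0.472, -0.015]
ft_force: [1.9, 0.6, 0.2]
width: 63.8
grasp_force: 0.0
```

Call:
servo_tool(
  plan=[
    [[-0.45, 0.57, -0.719, 0, 0, 0, 0], [-0.45, 0.57, -0.719, 0, 0, 0, 0], [-0.45, 0.57, -0.719, 0, 0, 0, 0], [-0.45, 0.57, -0.719, 0, 0, 0, 0], [-0.45, 0.57, -0.719, 0, 0, 0, 0]],
  ],
)

```text
t: 52.35
ee_pos: [556.0, 125.8, 300.9]
orientation: [-3.107, -0.466, -0.001]
ft_force: [0.6, 0.1, 0.3]
width: 63.5
grasp_force: 0.0
```

Call:
servo_tool(
  plan=[
    [[-0.45, 0.57, -0.719, 0, 0, 0, 0], [-0.45, 0.57, -0.719, 0, 0, 0, 0], [-0.45, 0.57, -0.719, 0, 0, 0, 0], [-0.45, 0, 0, 0, 0, 0, 0], [-0.45, 0, 0, 0, 0, 0, 0]],
  ],
)

```text
t: 52.77
ee_pos: [624.2, 39.6, 300.3]
orientation: [-3.107, -0.461, 0.0]
ft_force: [0.3, 0.4, -0.1]
width: 63.9
grasp_force: 0.0
```

Call:
servo_tool(
  plan=[
    [[-0.45, 0, 0, 0, 0, 0, 0], [-0.45, 0, 0, 0, 0, 0, 0], [-0.45, 0, 0, 0, 0, 0, 0], [-0.45, 0, 0, 0, 0, 0, 0]],
  ],
)

```text
t: 53.1
ee_pos: [623.2, 42.3, 300.5]
orientation: [-3.106, -0.469, 0.0]
ft_force: [-0.5, -0.9, 0.5]
width: 63.7
grasp_force: 0.0
```

```bash
python3 pan.py w16; python3 -c "
from h import *
T,it=snap('scene','w16t')
for c in [(364,329),(419,300)]: print('tray piston',circ(T,it,64,[26],c,span=15,tol=1))
print('cover',circ(T,it,13,[100],(628,301),span=15,tol=.8))"
```

```text
[623.26931027  42.10437304 300.51115604]
(array([539.6,  26.4]), np.float64(40.5), 643)
(array([586.6, -20.8]), np.float64(44.3), 555)
(array([627.3,  42.7]), np.float64(88.4), 981)
tray piston (array([361. , 329.5]), np.float64(18.2), 143)
tray piston (array([414.5, 299. ]), np.float64(22.4), 161)
cover (array([626.5, 302. ]), np.float64(61.3), 414)
```

Call:
servo_tool(
  plan=[
    [[-0.45, 0.02, 0.02, -0.5, 0, 0, 0], [-0.45, 0, 0, -0.8, 0, 0, 0], [-0.45, 0, 0, -0.5, 0, 0, 0], [-0.45, 0, 0, -0.3, 0, 0, 0], [-0.45, 0, 0, 0, 0, 0, 0]],
  ],
)

```text
t: 53.62
ee_pos: [623.0, 42.2, 213.6]
orientation: [-3.106, -0.467, 0.007]
ft_force: [-0.8, -0.4, 1.1]
width: 63.7
grasp_force: 0.0
```

Call:
servo_tool(
  plan=[
    [[-0.45, 0, 0, -0.4, 0, 0, 0], [-0.45, 0, 0, -0.4, 0, 0, 0], [-0.45, 0, 0, -0.21, 0, 0, 0], [-0.45, 0, 0, 0, 0, 0, 0], [-0.45, 0, 0, 0, 0, 0, 0]],
  ],
)

```text
t: 54.03
ee_pos: [624.9, 42.0, 176.5]
orientation: [-3.107, -0.466, -0.001]
ft_force: [-0.3, -0.3, -0.2]
width: 63.9
grasp_force: 0.0
```

Call:
servo_tool(
  plan=[
    [[1, 0, 0, 0, 0, 0, 0], [1, 0, 0, 0, 0, 0, 0], [1, 0, 0, 0, 0, 0, 0], [1, 0, 0, 0, 0, 0, 0], [1, 0, 0, 0, 0, 0, 0]],
  ],
)

```text
t: 54.45
ee_pos: [625.2, 42.0, 177.1]
orientation: [3.107, 0.466, 0.003]
ft_force: [-0.7, -0.1, 5.3]
width: 51.7
grasp_force: 30.0
```

Call:
servo_tool(
  plan=[
    [[1, 0, 0, 0.1, 0, 0, 0], [1, 0, 0, 0.4, 0, 0, 0], [1, 0, 0, 0.7, 0, 0, 0], [1, 0, 0, 0.8, 0, 0, 0], [1, 0, 0, 0.6, 0, 0, 0]],
  ],
)

```text
t: 54.87
ee_pos: [624.4, 41.9, 281.6]
orientation: [3.107, 0.466, -0.0]
ft_force: [-0.3, 1.0, -1.4]
width: 51.4
grasp_force: 30.0
```

Call:
servo_tool(
  plan=[
    [[1, -0.49, 0.869, 0, 0, 0, 0], [1, -0.49, 0.869, 0, 0, 0, 0], [1, -0.49, 0.869, 0, 0, 0, 0], [1, -0.49, 0.869, 0, 0, 0, 0], [1, -0.49, 0.869, 0, 0, 0, 0]],
  ],
)

```text
t: 55.28
ee_pos: [525.0, 216.8, 279.8]
orientation: [3.107, 0.465, -0.001]
ft_force: [0.6, -0.2, -2.2]
width: 51.4
grasp_force: 30.0
```

Call:
servo_tool(
  plan=[
    [[1, -0.49, 0.869, 0, 0, 0, 0], [1, -0.49, 0.869, 0, 0, 0, 0], [1, -0.49, 0.869, 0, 0, 0, 0], [1, -0.49, 0.869, 0, 0, 0, 0], [1, 0, 0, 0, 0, 0, 0]],
  ],
)

```text
t: 55.7
ee_pos: [444.7, 359.5, 279.8]
orientation: [-3.104, -0.473, 0.002]
ft_force: [-0.6, -0.1, -2.3]
width: 51.4
grasp_force: 30.0
```

Call:
servo_tool(
  plan=[
    [[1, 0, 0, 0, 0, 0, 0], [1, 0, 0, 0, 0, 0, 0], [1, 0, 0, 0, 0, 0, 0], [1, 0, 0, 0, 0, 0, 0]],
  ],
)

```text
t: 56.03
ee_pos: [448.8, 353.5, 279.8]
orientation: [3.107, 0.463, -0.0]
ft_force: [0.5, 0.7, -3.5]
width: 51.6
grasp_force: 30.0
```

Call:
servo_tool(
  plan=[
    [[1, 0, 0, -0.5, 0, 0, 0], [1, 0, 0, -0.9, 0, 0, 0], [1, 0, 0, -0.9, 0, 0, 0], [1, 0, 0, -0.8, 0, 0, 0], [1, 0, 0, -0.5, 0, 0, 0]],
  ],
)

```text
t: 56.45
ee_pos: [447.8, 352.7, 132.9]
orientation: [3.106, 0.462, -0.005]
ft_force: [-0.1, -0.0, -3.1]
width: 51.6
grasp_force: 30.0
```

Call:
servo_tool(
  plan=[
    [[1, 0, 0, -0.2, 0, 0, 0], [1, 0, 0, -0.1, 0, 0, 0], [1, 0, 0, 0, 0, 0, 0], [1, 0, 0, 0, 0, 0, 0], [1, 0, 0, 0, 0, 0, 0]],
  ],
)

```text
t: 56.87
ee_pos: [449.1, 355.3, 125.5]
orientation: [-3.106, -0.465, -0.004]
ft_force: [-0.3, 0.2, -2.8]
width: 52.0
grasp_force: 30.0
```

Call:
servo_tool(
  plan=[
    [[1, 0, 0, -0.12, 0, 0, 0], [1, 0, 0, -0.08, 0, 0, 0], [1, 0, 0, -0.05, 0, 0, 0], [1, 0, 0, 0, 0, 0, 0], [1, 0, 0, 0, 0, 0, 0]],
  ],
)

```text
t: 57.28
ee_pos: [448.0, 354.8, 113.8]
orientation: [3.107, 0.466, -0.0]
ft_force: [-0.1, -0.6, -1.8]
width: 51.4
grasp_force: 30.0
```

Call:
servo_tool(
  plan=[
    [[1, 0, 0, -0.03, 0, 0, 0], [1, 0, 0, 0, 0, 0, 0], [1, 0, 0, 0, 0, 0, 0]],
  ],
)

```text
t: 57.53
ee_pos: [448.2, 354.9, 113.1]
orientation: [-3.107, -0.466, -0.0]
ft_force: [-1.8, -1.2, 3.5]
width: 51.8
grasp_force: 30.0
```

Call:
servo_tool(
  plan=[
    [[-0.45, 0, 0, 0, 0, 0, 0], [-0.45, 0, 0, 0, 0, 0, 0], [-0.45, 0, 0, 0, 0, 0, 0], [-0.45, 0, 0, 0.2, 0, 0, 0], [-0.45, 0, 0, 0.8, 0, 0, 0]],
  ],
)

```text
t: 57.95
ee_pos: [446.1, 353.2, 149.6]
orientation: [3.103, 0.465, -0.011]
ft_force: [-0.3, -0.2, -0.7]
width: 63.9
grasp_force: 0.0
```

Call:
servo_tool(
  plan=[
    [[-0.45, 0, 0, 1, 0, 0, 0], [-0.45, 0, 0, 1, 0, 0, 0], [-0.45, 0, 0, 1, 0, 0, 0], [-0.45, 0, 0, 0.7, 0, 0, 0], [-0.3, 0.86, -0.43, 0, 0, 0, 0]],
  ],
)

```text
t: 58.37
ee_pos: [481.3, 340.8, 308.1]
orientation: [-3.1, -0.471, -0.012]
ft_force: [1.5, 1.4, 0.3]
width: 59.9
grasp_force: 0.0
```

Call:
servo_tool(
  plan=[
    [[-0.3, 0.86, -0.43, 0, 0, 0, 0], [-0.3, 0.86, -0.43, 0, 0, 0, 0], [-0.3, 0.86, -0.43, 0, 0, 0, 0], [-0.3, 0, 0, 0, 0, 0, 0], [-0.3, 0, 0, 0, 0, 0, 0]],
  ],
)

```text
t: 58.78
ee_pos: [587.0, 284.7, 300.8]
orientation: [-3.107, -0.461, -0.0]
ft_force: [-0.5, 0.5, 0.2]
width: 57.0
grasp_force: 0.0
```

Call:
servo_tool(
  plan=[
    [[-0.3, 0, 0, 0, 0, 0, 0], [-0.3, 0, 0, 0, 0, 0, 0], [-0.3, 0, 0, 0, 0, 0, 0]],
  ],
)

```text
t: 59.03
ee_pos: [584.6, 286.7, 300.8]
orientation: [-3.106, -0.468, 0.001]
ft_force: [-0.5, -0.2, 0.4]
width: 57.0
grasp_force: 0.0
```

```bash
python3 -c "
from h import *
C,im=snap('wrist','w17');print(readout.get_obs()['ee_pos'])
print('plate13',circ(C,im,13,[100],(628,301),span=30,tol=.8))
T,it=snap('scene','w17t')
for c in [(364,329),(419,300),(448,355)]: print('tray piston',circ(T,it,64,[26],c,span=15,tol=1), circ(C,im,64,[26],c,span=15,tol=1))
print('cover',circ(T,it,13,[100],(628,301),span=30,tol=.8))"
```

```text
[584.68385589 286.74225923 300.87366348]
plate13 (array([627. , 301.5]), np.float64(261.4), 1627)
tray piston (array([361., 330.]), np.float64(14.3), 133) (array([372., 344.]), np.float64(31.0), 414)
tray piston (array([414.5, 299.5]), np.float64(22.1), 170) (array([434., 307.]), np.float64(63.6), 413)
tray piston (array([444., 364.]), np.float64(12.6), 181) (array([448. , 352.5]), np.float64(56.4), 683)
cover (array([625.5, 302.5]), np.float64(60.3), 493)
```

Call:
servo_tool(
  plan=[
    [[-0.3, 0.522, 0.194, 0, 0, 0, 0], [-0.3, 0.522, 0.194, 0, 0, 0, 0], [-0.3, 0, 0, -0.7, 0, 0, 0], [-0.3, 0, 0, -1, 0, 0, 0], [-0.3, 0, 0, -1, 0, 0, 0]],
  ],
)

```text
t: 59.55
ee_pos: [628.0, 302.5, 193.0]
orientation: [-3.106, -0.467, -0.006]
ft_force: [0.3, -0.2, 0.1]
width: 57.0
grasp_force: 0.0
```

Call:
servo_tool(
  plan=[
    [[-0.3, 0, 0, -0.9, 0, 0, 0], [-0.3, 0, 0, -0.6, 0, 0, 0], [-0.3, 0, 0, -0.2, 0, 0, 0], [-0.3, 0, 0, 0, 0, 0, 0], [-0.3, 0, 0, 0, 0, 0, 0]],
  ],
)

```text
t: 59.97
ee_pos: [627.8, 302.1, 125.6]
orientation: [-3.106, -0.467, -0.001]
ft_force: [0.7, -0.2, -0.1]
width: 56.9
grasp_force: 0.0
```

```bash
python3 -c "
from h import *
C,im=snap('wrist','w18');print(readout.get_obs()['ee_pos'])
print('plate13',circ(C,im,13,[100],(628,301),tol=.8))
"
```

```text
[628.43486535 302.26502647 126.63225538]
plate13 (array([627.5, 301. ]), np.float64(428.0), 3773)
```

Cover centre is (627.5,301), as expected. I'll grasp it.

Call:
servo_tool(
  plan=[
    [[-0.3, -0.01, -0.01, -0.4, 0, 0, 0], [-0.3, 0, 0, -0.23, 0, 0, 0], [-0.3, 0, 0, -0.1, 0, 0, 0], [-0.3, 0, 0, 0, 0, 0, 0], [-0.3, 0, 0, 0, 0, 0, 0]],
  ],
)

```text
t: 60.43
ee_pos: [626.9, 301.0, 95.1]
orientation: [3.107, 0.466, -0.001]
ft_force: [-0.1, -0.3, -0.5]
width: 57.1
grasp_force: 0.0
```

Call:
servo_tool(
  plan=[
    [[1, 0, 0, 0, 0, 0, 0], [1, 0, 0, 0, 0, 0, 0], [1, 0, 0, 0, 0, 0, 0], [1, 0, 0, 0, 0, 0, 0], [1, 0, 0, 0, 0, 0, 0]],
  ],
)

```text
t: 60.85
ee_pos: [627.2, 301.1, 95.7]
orientation: [-3.107, -0.466, -0.001]
ft_force: [0.6, -0.6, 1.2]
width: 27.7
grasp_force: 30.1
```

Call:
servo_tool(
  plan=[
    [[1, 0, 0, 0, 0, 0, 0], [1, 0, 0, 0, 0, 0, 0], [1, 0, 0, 0, 0, 0, 0], [1, 0, 0, 0, 0, 0, 0], [1, 0, 0, 0, 0, 0, 0]],
  ],
)

```text
t: 61.27
ee_pos: [627.2, 301.1, 95.7]
orientation: [-3.107, -0.466, -0.0]
ft_force: [-0.6, -0.6, 3.0]
width: 27.4
grasp_force: 30.0
```

Call:
servo_tool(
  plan=[
    [[1, 0, 0, 0.1, 0, 0, 0], [1, 0, 0, 0.3, 0, 0, 0], [1, 0, 0, 0.6, 0, 0, 0], [1, 0, 0, 0.9, 0, 0, 0], [1, 0, 0, 0.9, 0, 0, 0]],
  ],
)

```text
t: 61.68
ee_pos: [626.2, 300.7, 208.0]
orientation: [3.106, 0.466, -0.005]
ft_force: [1.5, 0.4, -2.4]
width: 27.5
grasp_force: 30.0
```

Call:
servo_tool(
  plan=[
    [[1, 0, 0, 0.9, 0, 0, 0], [1, 0, 0, 0.6, 0, 0, 0], [1, 0, 0, 0.2, 0, 0, 0], [1, 0, 0, 0, 0, 0, 0], [1, 0, 0, 0, 0, 0, 0]],
  ],
)

```text
t: 62.1
ee_pos: [626.5, 300.8, 274.7]
orientation: [3.107, 0.466, -0.002]
ft_force: [-0.1, 0.4, -2.7]
width: 27.1
grasp_force: 30.0
```

Call:
servo_tool(
  plan=[
    [[1, -0.055, -0.402, 0, 0, 0, 0], [1, -0.112, -0.804, 0, 0, 0, 0], [1, -0.112, -0.804, 0, 0, 0, 0], [1, -0.112, -0.804, 0, 0, 0, 0], [1, -0.112, -0.804, 0, 0, 0, 0]],
  ],
)

```text
t: 62.52
ee_pos: [605.1, 154.1, 272.6]
orientation: [3.106, 0.467, -0.008]
ft_force: [0.8, 0.1, -2.3]
width: 27.5
grasp_force: 30.0
```

Call:
servo_tool(
  plan=[
    [[1, -0.112, -0.804, 0, 0, 0, 0], [1, -0.112, -0.804, 0, 0, 0, 0], [1, -0.112, -0.804, 0, 0, 0, 0], [1, -0.112, -0.804, 0, 0, 0, 0], [1, -0.055, -0.4, 0, 0, 0, 0]],
  ],
)

```text
t: 62.93
ee_pos: [584.4, 8.0, 272.9]
orientation: [3.107, 0.463, -0.008]
ft_force: [0.2, 0.5, -2.6]
width: 27.6
grasp_force: 30.0
```

Call:
servo_tool(
  plan=[
    [[1, 0, 0, 0, 0, 0, 0], [1, 0, 0, 0, 0, 0, 0], [1, 0, 0, 0, 0, 0, 0], [1, 0, 0, 0, 0, 0, 0], [1, 0, 0, 0, 0, 0, 0]],
  ],
)

```text
t: 63.35
ee_pos: [586.8, 12.7, 275.0]
orientation: [-3.106, -0.468, 0.001]
ft_force: [-0.2, 0.3, -3.2]
width: 27.7
grasp_force: 30.0
```

```bash
python3 -c "
from h import *
C,im=snap('wrist','w19');o=readout.get_obs();print(o['ee_pos'],o['orientation'])
print('plate',circ(C,im,o['ee_pos'][2]-95.7+13,[100],(587,11.6),span=12,tol=.8))"
```

```text
[586.81915706  12.68247271 275.14397421] [-3.10635226e+00 -4.68218216e-01  6.52401247e-04]
plate (array([586. ,  12.6]), np.float64(428.8), 2903)
```

Same offset as before, so I use the same approach.

Call:
servo_tool(
  plan=[
    [[1, 0.015, 0, -0.3, 0, 0, 0], [1, 0, 0, -0.35, 0, 0, 0], [1, 0, 0, -0.2, 0, 0, 0], [1, 0, 0, 0, 0, 0, 0], [1, 0, 0, 0, 0, 0, 0]],
  ],
)

```text
t: 63.82
ee_pos: [587.1, 11.9, 240.6]
orientation: [-3.106, -0.466, 0.003]
ft_force: [0.2, -0.2, -1.5]
width: 27.6
grasp_force: 30.0
```

Call:
servo_tool(
  plan=[
    [[1, 0, 0, -0.06, 0, 0, 0], [1, 0, 0, -0.06, 0, 0, 0], [1, 0, 0, 0, 0, 0, 0], [1, 0, 0, 0, 0, 0, 0], [1, 0, 0, 0, 0, 0, 0]],
  ],
)

```text
t: 64.23
ee_pos: [587.6, 11.7, 237.0]
orientation: [3.107, 0.466, 0.001]
ft_force: [-0.3, 0.4, -2.3]
width: 27.8
grasp_force: 30.0
```

Call:
servo_tool(
  plan=[
    [[1, 0, 0, -0.06, 0, 0, 0], [1, 0, 0, -0.05, 0, 0, 0], [1, 0, 0, 0, 0, 0, 0], [1, 0, 0, 0, 0, 0, 0]],
  ],
)

```text
t: 64.57
ee_pos: [587.3, 11.7, 232.1]
orientation: [-3.107, -0.466, 0.001]
ft_force: [0.2, -0.2, -2.0]
width: 27.4
grasp_force: 30.0
```

Call:
servo_tool(
  plan=[
    [[1, 0, 0, -0.03, 0, 0, 0], [1, 0, 0, -0.015, 0, 0, 0], [1, 0, 0, 0, 0, 0, 0], [1, 0, 0, 0, 0, 0, 0]],
  ],
)

```text
t: 64.9
ee_pos: [587.4, 11.7, 230.4]
orientation: [-3.107, -0.466, 0.0]
ft_force: [0.3, 0.2, -2.2]
width: 27.7
grasp_force: 30.0
```

Call:
servo_tool(
  plan=[
    [[1, 0, 0, -0.02, 0, 0, 0], [1, 0, 0, 0, 0, 0, 0], [1, 0, 0, 0, 0, 0, 0]],
  ],
)

```text
t: 65.15
ee_pos: [587.5, 11.7, 229.7]
orientation: [3.107, 0.466, 0.0]
ft_force: [0.2, 0.6, -1.7]
width: 27.2
grasp_force: 30.0
```

Call:
servo_tool(
  plan=[
    [[1, 0, 0, -0.01, 0, 0, 0], [1, 0, 0, 0, 0, 0, 0], [1, 0, 0, 0, 0, 0, 0]],
  ],
)

```text
t: 65.4
ee_pos: [587.5, 11.7, 229.7]
orientation: [3.107, 0.466, 0.0]
ft_force: [-2.1, -0.3, 3.3]
width: 27.6
grasp_force: 30.0
```

Call:
servo_tool(
  plan=[
    [[-0.1, 0, 0, 0, 0, 0, 0], [-0.1, 0, 0, 0, 0, 0, 0], [-0.1, 0, 0, 0, 0, 0, 0], [-0.1, 0, 0, 0, 0, 0, 0], [-0.1, 0, 0, 0.2, 0, 0, 0]],
  ],
)

```text
t: 65.82
ee_pos: [586.7, 11.7, 236.1]
orientation: [-3.106, -0.466, 0.004]
ft_force: [0.2, 1.1, -1.3]
width: 48.1
grasp_force: 0.0
```

Call:
servo_tool(
  plan=[
    [[-0.1, 0, 0, 0.7, 0, 0, 0], [-0.1, 0, 0, 0.9, 0, 0, 0], [-0.1, -0.537, 0.744, 0.2, 0, 0, 0], [-0.1, -0.537, 0.744, 0, 0, 0, 0], [-0.1, -0.537, 0.744, 0, 0, 0, 0]],
  ],
)

```text
t: 66.23
ee_pos: [522.8, 101.6, 311.0]
orientation: [-3.107, -0.463, -0.005]
ft_force: [0.7, 1.0, 0.6]
width: 47.9
grasp_force: 0.0
```

Call:
servo_tool(
  plan=[
    [[-0.1, -0.537, 0.744, 0, 0, 0, 0], [-0.1, -0.537, 0.744, 0, 0, 0, 0], [-0.1, -0.537, 0.744, 0, 0, 0, 0], [-0.1, -0.537, 0.744, 0, 0, 0, 0], [-0.1, -0.537, 0.744, 0, 0, 0, 0]],
  ],
)

```text
t: 66.65
ee_pos: [414.5, 251.0, 310.0]
orientation: [-3.107, -0.466, -0.001]
ft_force: [1.3, 0.5, -0.7]
width: 48.3
grasp_force: 0.0
```

Call:
servo_tool(
  plan=[
    [[-0.1, -0.537, 0.744, 0, 0, 0, 0], [-0.1, -0.537, 0.744, 0, 0, 0, 0], [-0.1, 0, 0, 0, 0, 0, 0], [-0.1, 0, 0, 0, 0, 0, 0], [-0.1, 0, 0, 0, 0, 0, 0]],
  ],
)

```text
t: 67.07
ee_pos: [372.7, 309.3, 309.7]
orientation: [3.107, 0.468, 0.001]
ft_force: [0.5, 0.4, -0.3]
width: 48.2
grasp_force: 0.0
```

```bash
python3 -c "
from h import *
C,im=snap('wrist','w20');print(readout.get_obs()['ee_pos'])
for c in [(364,329),(419,300),(448,355)]: print('tray piston',circ(C,im,64,[26],c,span=12,tol=.8))
T,it=snap('scene','w20t')
for z in (142,147,152): print(z,circ(T,it,z,[100],(587,11.6),span=15,tol=.8))
o=cv2.imread('pics/w11t.png')  # same cover state right after first homing
d=cv2.absdiff(it,o)[165:250,205:285].max(2); print('diff px near cover',(d>60).sum(), d.size)
"
```

```text
[373.06893196 308.85194367 309.52851522]
tray piston (array([363. , 327.5]), np.float64(102.0), 751)
tray piston (array([418., 299.]), np.float64(97.3), 931)
tray piston (array([446.5, 353.5]), np.float64(110.4), 1097)
142 (array([581.5,  14.1]), np.float64(61.5), 456)
147 (array([590. ,  12.1]), np.float64(60.1), 463)
152 (array([593. ,  11.1]), np.float64(64.1), 466)
diff px near cover 45 6800
```

```bash
python3 -c "
from workcell import close_job
print(close_job())"
```

```text
the job is handed in; nothing more can be done
None
```

The job is done and handed in at about 67 s: the three 52 mm pistons were weighed as one batch with the cover on and the print key pressed to its stop. They now stand upright in the tray, and the cover is back on the empty shield, lowered to its home height, with the final scene image matching the one after the first seating.

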